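# Pack the carry tray and hold it ready to go

### The job

Get the blue carry tray ready to carry to the next job: with the tray standing on the bench, lay the glue brush flat in the long empty bay and the flat steel joining plate flat in the empty short bay at the tray's corner (lower them in, do not drop them). Then take the loaded tray by its black handle bar, lift it level so that nothing spills, and hold it level and still in the air above where it stood, 10 to 20 cm clear of the bench; the job finishes while you are still holding it, so do not put it down or let go. Leave everything else on the bench where it is.

Things in the scene. Friction and masses are not known exactly. Their poses are not given: they have to be found in the camera images.
- handle (a point): Centre of the tray's black handle bar, the place to grip it. Axes: x across the tray, y along the bar, z up. Bar 20 wide (x), 24 tall, 330 long, straight, flat-sided; its centre is 60 and its top 72 above the tray's underside. Nothing lies beside it above 40 except the 70 wide, 73 high end posts. The packed tray weighs about 0.9 kg and balances within about 10 mm of this point.
- tray: Loose blue plastic carry tray 260 (x) by 340 (y, along the handle), floor 4 thick, outer walls 40 and dividers 24 high, 30 high spine under the bar; origin under its centre. +x side: plate bay at the -y end, then the bit case's bay. -x side: brush bay (outer), a slot with the folding rule beside the spine, and the screw box's bay at the +y end.
- brush_bay (a point): Floor centre of the long empty brush bay in the tray: inside 91 wide (tray x) by 220 long (tray y); outer walls 36 and dividers 20 high above this floor, so open a wide gripper only part-way in here. The floor is 4 above the tray's underside. Same axes as the tray.
- plate_bay (a point): Floor centre of the short empty plate bay in the tray's (+x, -y) corner: inside 123 long (tray x) by 96 wide (tray y), so the plate fits only with its length along tray x; outer walls 36, divider 20, spine 26 high above this floor; open a wide gripper only part-way in here. The floor is 4 above the tray's underside. Same axes as the tray.
- brush_mid (a point): Centre of the flat glue brush, half-way up (7 above what it lies on); about its balance point and the place to grip it, on its wooden handle. x runs along the brush to the bristles, z up. Brush 190 long, 14 thick, 0.07 kg; pale wooden handle, straight and 22 wide from 45 behind to 28 ahead of this point, then a 34 wide steel ferrule and brown bristles to 95 ahead.
- plate_mid (a point): Centre of the flat steel joining plate, half-way up (3 above what it lies on). x along its length, z up. A flat bar 106 long, 34 wide, 6 thick, about 0.16 kg, with four screw holes in a row.
- folding_rule: Yellow folding rule 200 x 22 x 15 lying in the narrow tray slot beside the spine; origin under its centre. Stays in the tray.
- bit_case: Black driver bit case 130 x 80 x 30 lying in the tray; origin under its centre. Stays in the tray.
- screw_box: Small cardboard screw box 80 x 60 x 30 in the tray; origin under its centre. Stays in the tray.
- spray_can: Black spray can with white cap, 52 across, 155 tall; origin under its centre. Leave alone.
- nail_box: White carton of nails with open flap, 90 x 70 x 60 (90 with the flap); origin under its centre. Leave alone.
- glue_bottle: White glue bottle, 60 across, 170 tall; origin under its centre. Leave alone.
- tape_measure: Grey tape measure, 66 x 68 x 38; origin under its centre. Leave alone.
- spirit_level: Aluminium spirit level lying on its side, 400 along its x, 50 wide (y), 22 high; origin under its centre. Leave alone.
- table: The plywood bench; its top is at height 0.
Not all that is in view belongs to the job. Leave any purple look-alike of the part that bears brush_mid alone.

How it is judged:
By the outcome, as a careful person would: the job done as asked, in the order asked, and still so for the second after the job is handed in, while the arm keeps its last pose, push and grip.
It also fails if it takes over 67 s, if anything falls off the work surface, if the arm or the gripper's body presses on something with over 40 N, if the wrist force passes 120 N, or if a joint passes its speed limit or range.

### The arm

A 6-joint arm with a two-finger parallel gripper is mounted at the origin on the work surface. World frame = base frame: x ahead of the robot, y to its left, z up, the work surface at z = 0. Lengths are in m, angles in rad, forces in N, time in s.
With the tool pointing down it reaches from about 0.425 to 0.95 m from the base axis. Payload 3.5 kg.
Tool frame: the origin (TCP) lies at the very end of the fingers, on their centre line; the grasp point (between the pads) lies 19 mm behind it; z points along the fingers, y is the direction in which the jaws open and shut (so a half turn about z gives the same grasp; the last joint's range is limited). The gripper opens to 85 mm and grips with 20 to 120 N. Pads are 22 mm wide; open, the fingers measure 114 mm over their backs; the gripper's body (76 mm by 85 mm) begins 54 mm behind the grasp point. The pads swing forward as they close: fully open they stand 13 mm farther back than shut.
Start: joints at [1.13, 0.286, 1.577, -0, 1.279, -0.15], TCP at [0.193, 0.647, 0.197] pointing down, gripper open.
Joint ranges: [-2.77, 2.77], [-0.9, 2.22], [0.21, 2.48], [-1.53, 4.67], [0.24, 2.81], [-2.84, 2.84]. Speed limits (rad/s): [2.79, 2.79, 3.14, 3.14, 3.14, 3.14].

### API

Orientations are given as a unit quaternion [x, y, z, w].
In Python, from plant import get_state, read_camera, get_calibration, ticket, search_frame, cut_out, pinpoint gives the robot as it stands.
- The arm moves only by the tool move_arm, never from a script. Its argument "plan" is a list that holds one entry, the list of rows, each a list of 7 numbers: the turn, a rotation vector about the tool's x, y, z in degrees, then the shift along the tool's x, y, z in m, then the finger opening in m, from 0 to 0.0854. In form: [[[ax, ay, az, x, y, z, hand], ...]]. A call has exactly 5 rows; each row is the pose to reach, as a shift and turn from the pose measured when the call began, along the tool's axes at that moment; what a row does not reach only later rows make up. A row lasts 1/8 s, in which the tool goes at most 62.5 mm and 10.7 degrees, less where a joint would pass 70% of its speed; a pose out of reach is approached as far as the arm can. A call with a gripper value outside its range is refused whole. The fingers move at their own pace and stop on an object; "force" is the grip in N (left out, the last holds). Time passes only in rows, so rows that repeat a pose let the fingers close, or fill a call up. It gives the time, the measured TCP pose, the force and the opening at its end, in the units of the state.
- get_state(): the state, without advancing time (a new reading comes with each control period).
- read_camera(name): name is "side" or "top"; returns the picture (384x512x3 uint8, red, green, blue); there is no depth.
- get_calibration(name): a dict with "mtx" (3x3 intrinsics, pixels), "extrinsics" (4x4, takes a point from camera to world coordinates). Camera axes: x right, y up, looking along -z (the intrinsics and any distortion apply to the point x, -y, -z); pixel columns grow to the right and rows downward; lengths in m; the calibration is good to about 2 mm. A picture is of the moment at which its call begins. get_calibration takes no time and is no camera call.
- ticket.sign_off(): hands the job in, once; it reports no verdict.
Trained networks look in the newest picture that a camera, given by its name, has taken for a name from the list of things; names that differ only in an ending like _2 or _b are one class to them, and where a whole thing is asked for, a point or a joint stands for the part that bears it (a point fixed in the world has none). Each returns a list of dicts, best first, with "p" (0 to 1); they miss things now and then, are a little off and sometimes report something else, mostly with a low value. They report only what shows in the picture. A call takes as long as a camera call. They do not tell look-alikes from the thing itself.
- search_frame(camera, query): "centre" ([column, row] in pixels, amid what is visible of it).
- cut_out(camera, query): "pixels" (384x512 bool, what is visible of it) and "centre" ([column, row] in pixels, amid what is visible of it).
- pinpoint(camera, query): "centre" ([column, row] in pixels: a listed point, or the origin of a listed thing).
The state is a dict: "time": time; "qpos": joint angles; "dq": joint speeds; "joint_efforts": joint torques, N m; "eef_pos": TCP position; "tcp_rot": TCP orientation; "contact_force": force on the tool from outside, world axes, zero at the start; "wrist_torque": the same for the moment, N m; "opening": opening from 0.0 (shut) to 1.0 (fully open).
Only numpy, scipy, OpenCV 4.12 (cv2) and the standard library are available. Lean on these libraries where they do the work, as an engineer would, in place of code of your own. Each camera call takes 0.05 s, during which the arm holds its last target.

## Working session

There is one attempt and no reset: what is moved stays moved. The work goes in short steps, Python scripts to look and compute and a tool call to move; the robot and the scene stay as the last step left them, time stands still between calls to the robot, and variables do not carry over. Pictures are saved under pics/ and viewed, and the job is handed in when it is done.

Besides the shell and the picture viewer there is one more tool, called after ">>>" as a command line: name --argument value ..., lists and objects as JSON in quotes. move_arm: Moves the arm, as the interface text tells. Its arguments: {"type":"object","properties":{"plan":{"type":"array","items":{"type":"array","items":{"type":"array","items":{"type":"number"}}}},"force":{"type":"number"}},"required":["plan"]}

```bash
ls; mkdir -p pics; python3 - <<'E'
from plant import *
import cv2
for c in ("top","side"):
    im=read_camera(c); cv2.imwrite(f"pics/{c}0.png",im[:,:,::-1])
    k=get_calibration(c); print(c,k)
print(get_state())
E
```

```text
pics
top {'mtx': array([[463.88940031,   0.        , 260.53248148],
       [  0.        , 463.88940031, 194.09394118],
       [  0.        ,   0.        ,   1.        ]]), 'extrinsics': array([[ 1.39365745e-02,  9.86210762e-01, -1.64906353e-01,
         2.55640356e-01],
       [-9.99900209e-01,  1.41269916e-02, -1.81471439e-05,
        -1.05753502e-02],
       [ 2.31173376e-03,  1.64890150e-01,  9.86309229e-01,
         1.59676587e+00],
       [ 0.00000000e+00,  0.00000000e+00,  0.00000000e+00,
         1.00000000e+00]])}
side {'mtx': array([[376.51835781,   0.        , 252.44338743],
       [  0.        , 376.51835781, 189.88434254],
       [  0.        ,   0.        ,   1.        ]]), 'extrinsics': array([[ 0.9995839 ,  0.00526478, -0.02836022,  0.46620174],
       [-0.0256812 ,  0.61011269, -0.79189834, -0.90650864],
       [ 0.01313376,  0.79229716,  0.60999403,  0.78713737],
       [ 0.        ,  0.        ,  0.        ,  1.        ]])}
{'time': 0.1, 'qpos': array([ 1.12999325e+00,  2.87111905e-01,  1.57805650e+00,  5.15267984e-06,
        1.27864343e+00, -1.49996549e-01]), 'dq': array([-0.00010854, -0.00123239, -0.0030721 ,  0.00050468,  0.0009508 ,
        0.00067201]), 'joint_efforts': array([ 6.82988848e-04, -4.07294798e+01, -2.93699938e+01, -1.33121198e-04,
        3.44127395e-03,  8.67503530e-06]), 'eef_pos': array([0.19320909, 0.6460359 , 0.19524837]), 'tcp_rot': array([ 1.44892100e-01,  9.89446839e-01, -1.06081037e-03, -3.25385793e-04]), 'contact_force': array([-0.46987071,  0.22632512, -0.32377438]), 'wrist_torque': array([-0.04244418,  0.00856587,  0.04217418]), 'opening': 1.004181963407963}
```

View pics/top0.png

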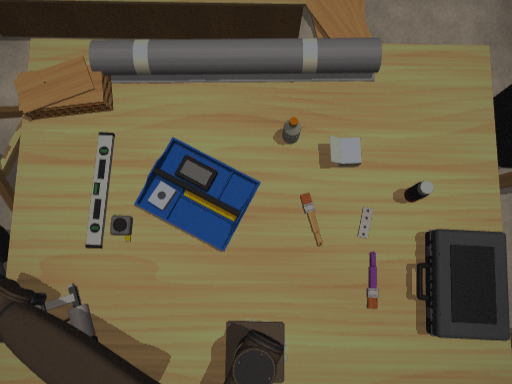

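View pics/side0.png

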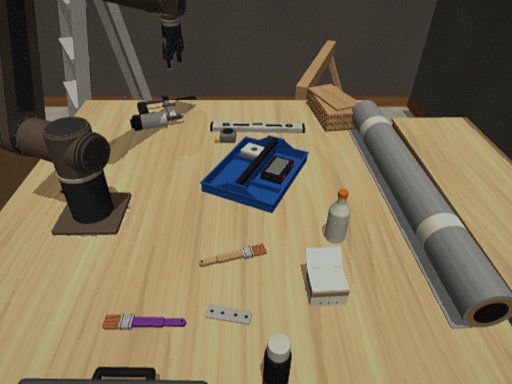

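```bash
cat > h.py <<'E'
import numpy as np, cv2
from plant import *
from scipy.spatial.transform import Rotation as R
def ray(cam,px):
    k=get_calibration(cam); M=k["mtx"];E=k["extrinsics"]
    d=np.array([(px[0]-M[0,2])/M[0,0],-(px[1]-M[1,2])/M[1,1],-1.])
    return E[:3,3],E[:3,:3]@d
def at(cam,px,z):
    o,d=ray(cam,px); return o+d*(z-o[2])/d[2]
def proj(cam,P):
    k=get_calibration(cam); M=k["mtx"];E=k["extrinsics"]
    p=(np.asarray(P,float)-E[:3,3])@E[:3,:3]
    return np.stack([M[0,0]*p[...,0]/-p[...,2]+M[0,2],M[1,1]*-p[...,1]/-p[...,2]+M[1,2]],-1)
E
python3 - <<'E'
from h import *
np.set_printoptions(precision=4,suppress=True)
Z=dict(handle=.06,brush_mid=.007,plate_mid=.003,brush_bay=.004,plate_bay=.004,tray=0)
for q,z in Z.items():
    for c in ("top","side"):
        for r in pinpoint(c,q)[:3]: print(q,c,r["centre"],round(r["p"],2),at(c,r["centre"],z)[:2])
E
```

```text
handle top [195.1, 191.8] 0.69 [0.5172 0.2094]
brush_mid top [310.5, 219.3] 0.82 [ 0.4359 -0.1839]
brush_mid top [372.6, 280.1] 0.77 [ 0.2328 -0.3925]
brush_mid side [143.9, 320.8] 0.94 [ 0.2367 -0.3914]
brush_mid side [231.4, 255.7] 0.83 [ 0.4366 -0.1915]
plate_mid top [367.4, 221.9] 0.72 [ 0.4301 -0.3806]
plate_mid side [227.8, 317.3] 0.63 [ 0.4315 -0.3827]
brush_bay top [201.5, 220.2] 0.58 [0.4278 0.1917]
brush_bay top [344.1, 155.6] 0.26 [ 0.664  -0.3037]
brush_bay side [233.0, 176.7] 0.79 [0.4352 0.1879]
plate_bay top [237.2, 195.1] 0.95 [0.5172 0.0706]
plate_bay side [260.4, 196.2] 0.91 [0.5283 0.0754]
tray top [195.7, 193.7] 0.73 [0.5208 0.2157]
tray top [160.5, 196.9] 0.59 [0.5077 0.3379]
tray top [411.5, 195.3] 0.19 [ 0.5259 -0.5376]
tray side [255.3, 177.8] 0.56 [0.5148 0.1861]
```

```bash
python3 - <<'E'
from h import *
np.set_printoptions(precision=4,suppress=True)
im=read_camera("top"); np.save("top0.npy",im)
cv2.imwrite("pics/crop1.png",cv2.resize(im[185:315,290:390],None,fx=4.5,fy=4.5,interpolation=2)[:,:,::-1])
cv2.imwrite("pics/crop2.png",cv2.resize(im[130:255,125:270],None,fx=4.8,fy=4.8,interpolation=2)[:,:,::-1])
for q,z in (("brush_mid",.010),("plate_mid",.006)):
    for c in ("top","side"):
        if c=="side": read_camera(c)
        for r in cut_out(c,q)[:2]:
            v,u=np.nonzero(r["pixels"]); P=np.array([at(c,(a,b),z)[:2] for a,b in zip(u,v)])
            w=cv2.minAreaRect(P.astype(np.float32)*1000)
            m=P.mean(0); e=np.linalg.svd(P-m,full_matrices=False)[2][0]
            s=(P-m)@e
            print(q,c,round(r["p"],2),len(u),"mean",m,"rectc",np.array(w[0])/1000,w[1],"ang",np.degrees(np.arctan2(e[1],e[0])),s.min(),s.max())
    read_camera("top")
im=read_camera("top")
r=cut_out("top","tray")
for x in r[:2]:
    v,u=np.nonzero(x["pixels"]); print("tray",x["p"],len(u)); P=np.array([at("top",(a,b),.04)[:2] for a,b in zip(u,v)])
    w=cv2.minAreaRect(P.astype(np.float32)*1000); print(w, cv2.boxPoints(w))
E
```

```text
brush_mid top 0.96 463 mean [ 0.2205 -0.3897] rectc [ 0.234  -0.3897] (33.53457260131836, 186.28207397460938) ang 177.89461411868513 -0.10667677967509119 0.07985254431362834
brush_mid top 0.67 408 mean [ 0.4514 -0.1837] rectc [ 0.4364 -0.1873] (185.46351623535156, 36.9613037109375) ang -162.15875610883927 -0.07747981406747279 0.10812963332801812
brush_mid side 0.84 612 mean [ 0.4445 -0.1917] rectc [ 0.4403 -0.1956] (187.74838256835938, 43.65256881713867) ang -163.06282515589413 -0.08859718771585132 0.09927579798498723
brush_mid side 0.61 941 mean [ 0.2265 -0.3948] rectc [ 0.2386 -0.3949] (39.175865173339844, 189.00538635253906) ang -1.8460852501683402 -0.0824159653529314 0.10656789332373753
plate_mid top 0.86 301 mean [ 0.427  -0.3714] rectc [ 0.4279 -0.3716] (34.960758209228516, 105.97327423095703) ang 168.3361166073978 -0.05391280091169979 0.05219322107294599
plate_mid side 0.62 553 mean [ 0.4357 -0.3762] rectc [ 0.4349 -0.3757] (36.35630416870117, 102.03900909423828) ang -12.03655243162464 -0.05189150379450099 0.050146171934959384
plate_mid side 0.21 245 mean [0.4049 0.4857] rectc [0.3983 0.4869] (118.67870330810547, 82.8631362915039) ang -93.48192550427014 -0.062167437863878384 0.057375959205876084
tray 0.88 6005Traceback (most recent call last):
  File "<stdin>", line 19, in <module>
  File "h.py", line 9, in at
    o,d=ray(cam,px); return o+d*(z-o[2])/d[2]
        ~~~^^^^^^^^
  File "h.py", line 5, in ray
    k=get_calibration(cam); M=k["mtx"];E=k["extrinsics"]
ValueError: time passes only in moves, steps and waits
```

View pics/crop1.png

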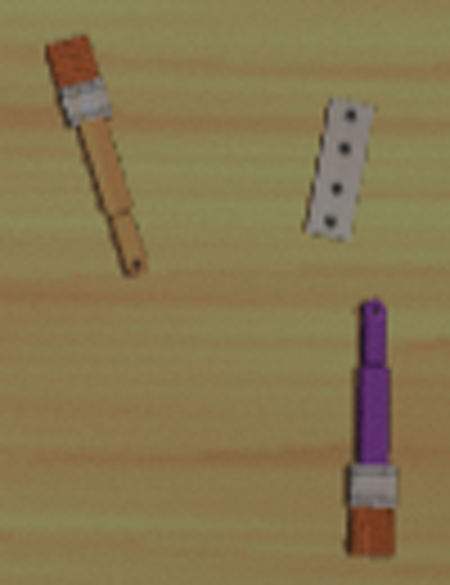

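View pics/crop2.png

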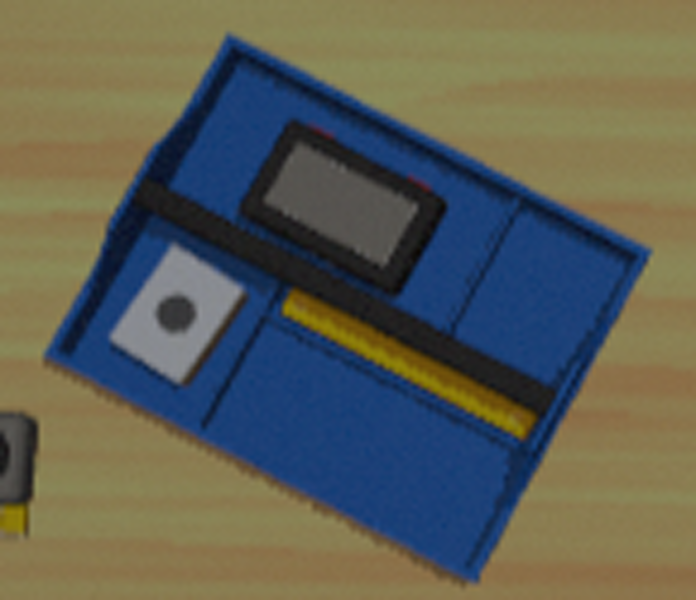

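```bash
python3 - <<'E'
import pickle
from plant import *
pickle.dump({c:get_calibration(c) for c in("top","side")},open("cal.pkl","wb"))
E
sed -i 's/^from plant import \*/from plant import *\nimport pickle\nCAL=pickle.load(open("\.\/cal.pkl","rb"))/; s/get_calibration(cam)/CAL[cam]/' h.py
cat > tray.py <<'E'
from h import *
from scipy.optimize import minimize,least_squares
MOD=np.array([[sx*.13,sy*.17,z] for sx in(-1,1) for sy in(-1,1) for z in(0,.04)]+[[sx*.035,sy*.17,.073] for sx in(-1,1) for sy in(-1,1)])
def pose(x,P,z0=0):
    c,s=np.cos(x[2]),np.sin(x[2]); return np.stack([x[0]+c*P[:,0]-s*P[:,1],x[1]+s*P[:,0]+c*P[:,1],P[:,2]+z0],1)
def hullm(pts,S=4):
    m=np.zeros((384*S,512*S),np.uint8)
    cv2.fillConvexPoly(m,cv2.convexHull(np.round((pts+.5)*S).astype(np.int32)),1); return m
def blue(im):
    b=im.astype(int); m=((b[...,2]>b[...,0]+25)&(b[...,2]>b[...,1]+15)).astype(np.uint8)
    n,l,st,_=cv2.connectedComponentsWithStats(m); k=1+np.argmax(st[1:,4]); return l==k
def fit(masks,x0):
    H={}
    for c,m in masks.items():
        v,u=np.nonzero(m); big=cv2.resize(m.astype(np.uint8),None,fx=4,fy=4,interpolation=0)
        vv,uu=np.nonzero(big); h=np.zeros_like(big); cv2.fillConvexPoly(h,cv2.convexHull(np.stack([uu,vv],1).astype(np.int32)),1); H[c]=h
    def cost(x):
        e=0
        for c in H: e+=(hullm(proj(c,pose(x,MOD)))!=H[c]).sum()/H[c].sum()
        return e
    best=None
    for d in (0,.03,-.03):
        r=minimize(cost,x0,method="Nelder-Mead",options=dict(initial_simplex=np.array(x0)+np.array([[0,0,d],[.01,0,d],[0,.01,d],[0,0,d+.05]]),xatol=1e-4,fatol=1e-5))
        if best is None or r.fun<best.fun: best=r
    return best
E
python3 - <<'E'
from tray import *
np.set_printoptions(precision=4,suppress=True)
M={};I={}
for c in("top","side"):
    I[c]=read_camera(c); M[c]=blue(I[c]); print(M[c].sum())
x0=[.52,.205,-np.radians(-28)*-1]
# tray +y axis direction
a=at("top",(260.4,182.1),.04);b=at("top",(172.9,137.3),.04); d=(b-a)[:2]; print(d,np.linalg.norm(d)); x0[2]=np.arctan2(d[1],d[0])-np.pi/2
for k in ({"top":M["top"]},{"side":M["side"]},M):
    r=fit(k,x0); print(list(k),r.x,np.degrees(r.x[2]),r.fun)
np.save("tray.npy",r.x)
print("sp",proj("top",pose(r.x,MOD)))
for n,p in dict(handle=[0,0,.06],pb=[.0,0,0]).items(): print(n,pose(r.x,np.array([p])))
for c,(u,v,w,h,S) in dict(top=(125,130,145,125,5),side=(195,125,125,95,6)).items():
    im=cv2.resize(I[c][v:v+h,u:u+w],None,fx=S,fy=S,interpolation=2)[:,:,::-1].copy()
    for sx,sy,z in MOD:
        p=(proj(c,pose(r.x,np.array([[sx,sy,z]])))[0]+.5-[u,v])*S; cv2.circle(im,tuple(int(q) for q in p),4,(0,0,255) if z<.05 else (0,255,0),1)
    cv2.imwrite(f"pics/fit_{c}.png",im)
E
```

```text
5574
3772
[0.154 0.306] 0.3425548430300721
['top'] [ 0.518   0.2052 -0.4674] -26.779513890757297 0.03129890453834116
['side'] [ 0.5199  0.206  -0.4682] -26.823648523041168 0.010722995266102424
['top', 'side'] [ 0.5189  0.2048 -0.4671] -26.76272813016454 0.045605930907936396
sp [[224.0227 250.1962]
 [223.1194 249.6492]
 [137.8457 204.6271]
 [134.7946 202.9455]
 [259.2285 183.9825]
 [259.2231 181.801 ]
 [174.512  140.4839]
 [172.4315 137.2711]
 [236.0282 223.4682]
 [146.4385 176.6322]
 [245.9559 204.8243]
 [156.7963 158.5979]]
handle [[0.5189 0.2048 0.06  ]]
pb [[0.5189 0.2048 0.    ]]
```

View pics/fit_top.png

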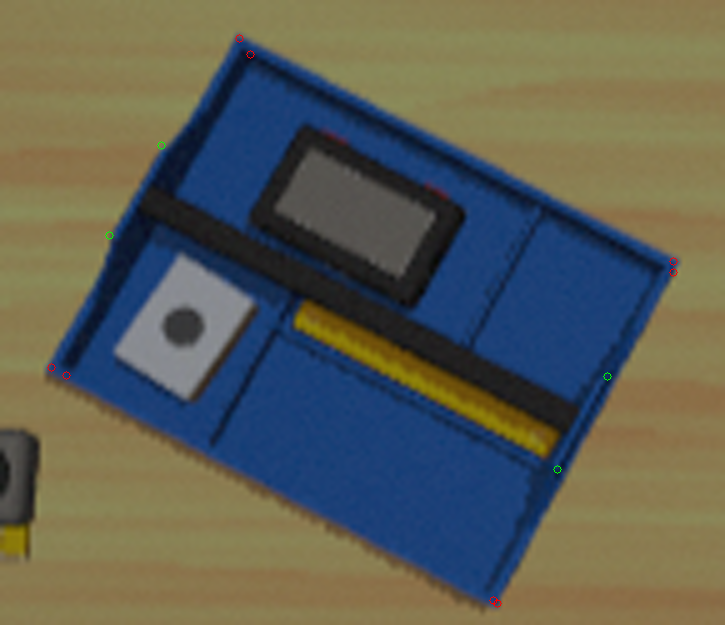

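View pics/fit_side.png

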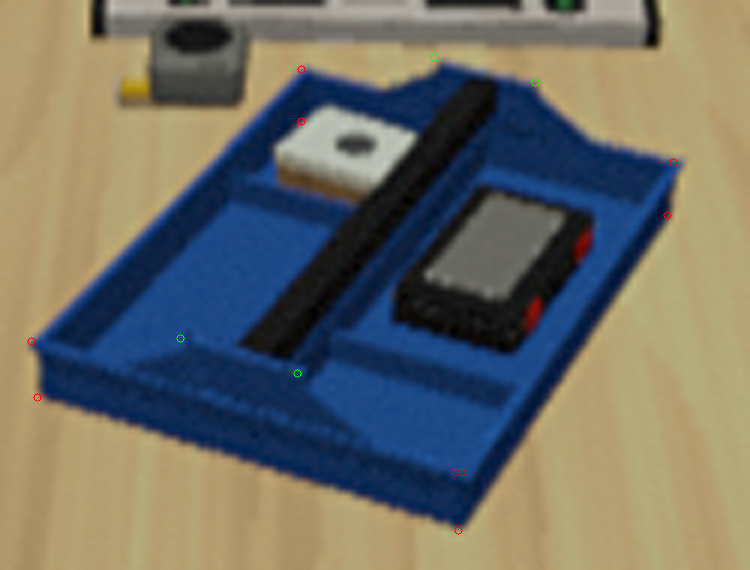

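```bash
sed -i 's/def fit(masks,x0):/def fit(masks,x0,MOD=MOD):/' tray.py; python3 - <<'E'
from tray import *
np.set_printoptions(precision=4,suppress=True)
PL=np.array([[a*.053,b*.017,z] for a in(-1,1) for b in(-1,1) for z in(0,.006)])
BR=np.array([[a,b*w,z] for a,w in((.095,.017),(.03,.017),(-.095,.007)) for b in(-1,1) for z in(0.002,.012)])
for q,mod,x0,in (("brush_mid",BR,[.437,-.188,np.radians(17.5)]),("plate_mid",PL,[.43,-.375,np.radians(-12)])):
    M={}
    for c in("top","side"):
        read_camera(c); rs=cut_out(c,q); t=proj(c,np.array([x0[0],x0[1],.005]))
        r=min(rs,key=lambda r:np.hypot(*(np.array(r["centre"])-t))); M[c]=r["pixels"]
    np.savez(q+".npz",**M)
    for k in ({"top":M["top"]},{"side":M["side"]},M):
        r=fit(k,x0,mod); print(q,list(k),r.x,np.degrees(r.x[2]),r.fun)
E
```

```text
brush_mid ['top'] [ 0.4337 -0.1906  0.3063] 17.548883535426842 0.17547292889758642
brush_mid ['side'] [ 0.4387 -0.1905  0.289 ] 16.556619119866763 0.07919384512460277
brush_mid ['top', 'side'] [ 0.4365 -0.1908  0.2996] 17.168606142895882 0.28028192171185795
plate_mid ['top'] [ 0.4285 -0.3718 -0.1882] -10.780248366169419 0.18579826732673269
plate_mid ['side'] [ 0.4331 -0.3727 -0.2132] -12.215150145320063 0.06945975744211687
plate_mid ['top', 'side'] [ 0.4314 -0.372  -0.1881] -10.777385986344989 0.2852639195148842
```

```bash
cat > go.py <<'E'
import sys
from h import *
# usage: go.py x,y,z,jawdeg ...
s=get_state(); R0=R.from_quat(s["tcp_rot"]); p0=np.array(s["eef_pos"])
y=R0.as_matrix()[:,1]; print("t %.2f"%s["time"],"p",np.round(p0,4),"jaw %.1f"%np.degrees(np.arctan2(y[1],y[0])),"tilt",np.round(R0.as_matrix()[:,2],3),"open %.1f"%(s["opening"]*85.4),"F",np.round(s["contact_force"],1))
for a in sys.argv[1:]:
    X=[float(v) for v in a.split(",")]; j=np.radians(X[3])
    yy=np.array([np.cos(j),np.sin(j),0]); zz=np.array([0,0,-1.]); T=R.from_matrix(np.stack([np.cross(yy,zz),yy,zz],1))
    print(a,"->",np.round((R0.inv()*T).as_rotvec(degrees=True),1),np.round(R0.inv().apply(np.array(X[:3])-p0),4))
E
python3 go.py .26,.60,.2,73 .31,.55,.2,75 .35,.50,.2,77 .39,.45,.2,79 .42,.39,.2,81
```

```text
t 1.75 p [0.1935 0.6467 0.1965] jaw 73.3 tilt [ 0. -0. -1.] open 85.4 F [ 1.5  0.4 -0.2]
.26,.60,.2,73 -> [-0.   0.   0.3] [-0.0771 -0.0256 -0.0035]
.31,.55,.2,75 -> [-0.   0.  -1.7] [-0.1393 -0.0592 -0.0035]
.35,.50,.2,77 -> [-0.   0.  -3.7] [-0.192  -0.0956 -0.0035]
.39,.45,.2,79 -> [-0.   0.  -5.7] [-0.2447 -0.1321 -0.0035]
.42,.39,.2,81 -> [-0.   0.  -7.7] [-0.2906 -0.1809 -0.0035]
```

>>> move_arm --plan '[[[0, 0, 0, -0.055, -0.02, -0.003, 0.05], [0, 0, -2, -0.115, -0.05, -0.003, 0.05], [0, 0, -4, -0.17, -0.085, -0.003, 0.05], [0, 0, -6, -0.22, -0.12, -0.003, 0.05], [0, 0, -8, -0.265, -0.165, -0.003, 0.05]]]' --force 60

```text
time: 2.38
eef_pos: [0.3982, 0.417, 0.1998]
tcp_rot: [0.075, 0.997, 0.0, 0.0]
contact_force: [1.3, 1.2, -0.9]
opening: 0.588
```

```bash
python3 go.py .44,.34,.2,83 .48,.29,.2,85 .51,.23,.2,87 .53,.17,.2,89 .53,.11,.2,91
```

```text
t 2.38 p [0.3982 0.417  0.1998] jaw 81.4 tilt [ 0.001  0.    -1.   ] open 50.2 F [ 1.3  1.2 -0.9]
.44,.34,.2,83 -> [ 0.   0.  -1.6] [-0.0528 -0.0699 -0.0002]
.48,.29,.2,85 -> [ 0.   0.1 -3.6] [-0.0999 -0.1133 -0.0002]
.51,.23,.2,87 -> [ 0.   0.1 -5.6] [-0.1385 -0.1682 -0.0002]
.53,.17,.2,89 -> [ 0.   0.1 -7.6] [-1.673e-01 -2.245e-01 -2.000e-04]
.53,.11,.2,91 -> [ 0.   0.1 -9.6] [-1.762e-01 -2.838e-01 -2.000e-04]
```

>>> move_arm --plan '[[[0, 0, -2, -0.035, -0.048, 0, 0.05], [0, 0, -4, -0.075, -0.095, 0, 0.05], [0, 0, -6, -0.115, -0.143, 0, 0.05], [0, 0, -8, -0.15, -0.195, 0, 0.05], [0, 0, -10, -0.17, -0.254, 0, 0.05]]]'

```text
time: 3.0
eef_pos: [0.5294, 0.1384, 0.2001]
tcp_rot: [-0.013, 1.0, 0.0, 0.001]
contact_force: [0.5, 0.2, -0.2]
opening: 0.587
```

```bash
python3 go.py .53,.08,.18,94 .515,.02,.16,97 .50,-.04,.14,100 .48,-.10,.12,103 .46,-.15,.1,106
```

```text
t 3.00 p [0.5294 0.1384 0.2001] jaw 91.5 tilt [ 0.002  0.    -1.   ] open 50.1 F [ 0.5  0.2 -0.2]
.53,.08,.18,94 -> [ 0.   0.1 -2.5] [ 0.001  -0.0584  0.0201]
.515,.02,.16,97 -> [ 0.   0.1 -5.5] [ 0.0175 -0.118   0.04  ]
.50,-.04,.14,100 -> [ 0.   0.1 -8.5] [ 0.0341 -0.1776  0.06  ]
.48,-.10,.12,103 -> [  0.    0.1 -11.5] [ 0.0557 -0.2371  0.0799]
.46,-.15,.1,106 -> [  0.    0.1 -14.5] [ 0.077  -0.2866  0.0998]
```

>>> move_arm --plan '[[[0, 0, -2.5, 0.001, -0.055, 0.02, 0.05], [0, 0, -5.5, 0.0175, -0.112, 0.04, 0.05], [0, 0, -8.5, 0.034, -0.17, 0.06, 0.05], [0, 0, -11.5, 0.055, -0.225, 0.08, 0.05], [0, 0, -15.5, 0.077, -0.28, 0.1, 0.05]]]'

```text
time: 3.62
eef_pos: [0.4596, -0.1445, 0.1]
tcp_rot: [-0.149, 0.989, -0.0, 0.002]
contact_force: [0.4, -0.1, 0.1]
opening: 0.585
```

```bash
python3 go.py .437,-.19,.06,107.2 .437,-.19,.015,107.2 .437,-.19,.003,107.2
```

```text
t 3.62 p [ 0.4596 -0.1445  0.1   ] jaw 107.1 tilt [ 0.004 -0.    -1.   ] open 50.0 F [ 0.4 -0.1  0.1]
.437,-.19,.06,107.2 -> [-0.1  0.2 -0.1] [ 0.0351 -0.0368  0.04  ]
.437,-.19,.015,107.2 -> [-0.1  0.2 -0.1] [ 0.0352 -0.0367  0.085 ]
.437,-.19,.003,107.2 -> [-0.1  0.2 -0.1] [ 0.0353 -0.0367  0.097 ]
```

>>> move_arm --plan '[[[0, 0.2, 0, 0.02, -0.02, 0.015, 0.05], [0, 0.2, 0, 0.035, -0.037, 0.04, 0.05], [0, 0.2, 0, 0.035, -0.037, 0.06, 0.05], [0, 0.2, 0, 0.035, -0.037, 0.075, 0.05], [0, 0.2, 0, 0.035, -0.037, 0.075, 0.05]]]'

```text
time: 4.25
eef_pos: [0.4365, -0.1895, 0.0239]
tcp_rot: [-0.149, 0.989, 0.0, -0.001]
contact_force: [0.5, -0.3, 0.3]
opening: 0.587
```

```bash
python3 - <<'E'
from h import *
for c,(u,v,w,h) in dict(top=(250,150,160,130),side=(170,200,130,100)).items():
    im=read_camera(c); cv2.imwrite(f"pics/a_{c}.png",cv2.resize(im[v:v+h,u:u+w],None,fx=4.5,fy=4.5,interpolation=2)[:,:,::-1])
E
python3 go.py .437,-.19,.003,107.2
```

```text
t 4.35 p [ 0.4378 -0.1902  0.0255] jaw 107.1 tilt [ 0.001 -0.002 -1.   ] open 50.5 F [ 0.2 -0.5  0.2]
.437,-.19,.003,107.2 -> [-0.1  0.  -0.1] [0.0008 0.0005 0.0225]
```

View pics/a_side.png

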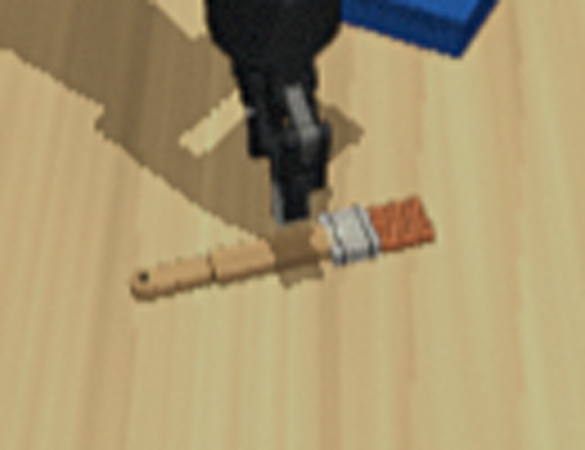

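View pics/a_top.png

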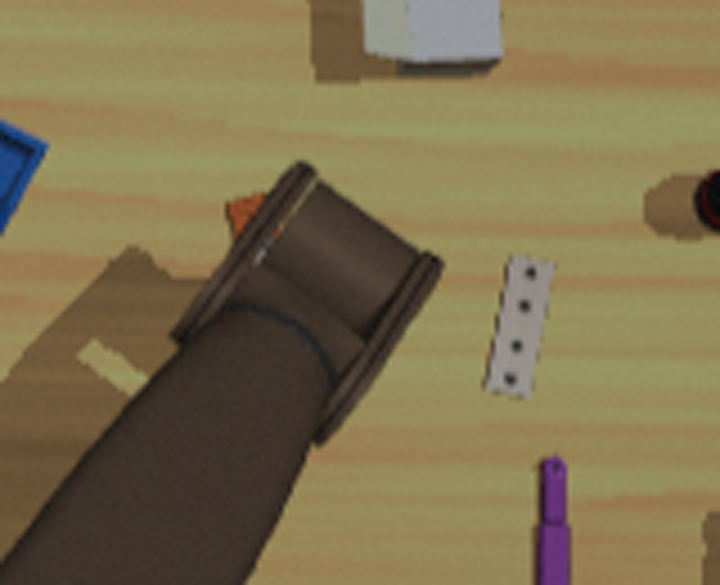

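>>> move_arm --plan '[[[0, 0, 0, 0, 0, 0.012, 0.05], [0, 0, 0, 0, 0, 0.0225, 0.05], [0, 0, 0, 0, 0, 0.0225, 0.05], [0, 0, 0, 0, 0, 0.0225, 0.015], [0, 0, 0, 0, 0, 0.0225, 0.01]]]'

```text
time: 4.97
eef_pos: [0.4381, -0.1904, 0.0033]
tcp_rot: [-0.149, 0.989, -0.001, 0.001]
contact_force: [0.4, 0.5, 0.4]
opening: 0.169
```

>>> move_arm --plan '[[[0, 0, 0, 0, 0, 0, 0.01], [0, 0, 0, 0, 0, 0, 0.01], [0, 0, 0, 0, 0, -0.01, 0.01], [0, 0, 0, 0, 0, -0.03, 0.01], [0, 0, 0, 0, 0, -0.06, 0.01]]]'

```text
time: 5.6
eef_pos: [0.4374, -0.1899, 0.0638]
tcp_rot: [-0.149, 0.989, -0.001, -0.0]
contact_force: [-0.6, -0.9, -0.9]
opening: 0.12
```

```bash
python3 - <<'E'
from h import *
for c,(u,v,w,h) in dict(side=(170,190,130,100)).items():
    im=read_camera(c); cv2.imwrite(f"pics/b_{c}.png",cv2.resize(im[v:v+h,u:u+w],None,fx=4.5,fy=4.5,interpolation=2)[:,:,::-1])
E
python3 go.py .45,-.14,.13,116 .45,-.08,.15,125 .45,-.02,.15,134 .45,.04,.15,143 .445,.1,.15,150
```

```text
t 5.65 p [ 0.4405 -0.1919  0.0686] jaw 107.1 tilt [ 0.007 -0.006 -1.   ] open 9.6 F [1.6 0.1 2.2]
.45,-.14,.13,116 -> [-0.5  0.3 -8.9] [-0.0247  0.0463 -0.0617]
.45,-.08,.15,125 -> [ -0.5   0.2 -17.9] [-0.0425  0.1035 -0.082 ]
.45,-.02,.15,134 -> [ -0.5   0.2 -26.9] [-0.0602  0.1608 -0.0824]
.45,.04,.15,143 -> [ -0.5   0.1 -35.9] [-0.0779  0.2181 -0.0828]
.445,.1,.15,150 -> [ -0.5   0.1 -42.9] [-0.0908  0.2769 -0.0832]
```

View pics/b_side.png

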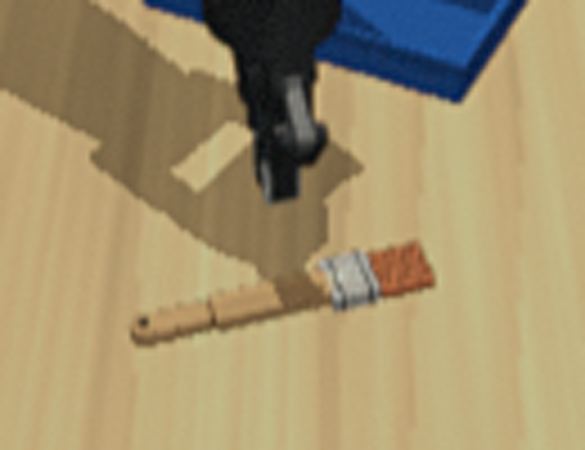

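```bash
python3 - <<'E'
from h import *
P=np.array([[.4405,-.1919,.0686],[.437,-.19,.007],[.437,-.19,.02]])
for c,(u,v) in dict(side=(170,190),top=(250,150)).items():
    print(c,proj(c,P),(proj(c,P)-[u,v]+.5)*4.5)
im=read_camera("top");cv2.imwrite("pics/b_top.png",cv2.resize(im[150:280,250:410],None,fx=4.5,fy=4.5,interpolation=2)[:,:,::-1])
for c in("top","side"):
    if c=="side": read_camera(c)
    for r in pinpoint(c,"brush_mid"): print(c,r["centre"],r["p"],at(c,r["centre"],.007))
E
```

```text
side [[232.37680031 239.95259893]
 [231.55370234 255.29615111]
 [231.4557178  252.04887986]] [[282.94560141 227.0366952 ]
 [279.24166051 296.08268   ]
 [278.80073011 281.46995936]]
top [[314.93915748 215.88389469]
 [312.28308205 219.00629415]
 [312.71049712 218.58047815]] [[294.47620864 298.72752611]
 [282.52386923 312.77832366]
 [284.44723705 310.86215169]]
top [369.9, 278.0] 0.95 [ 0.23969096 -0.38356336  0.007     ]
side [230.2, 256.8] 0.62 [ 0.43337258 -0.19549546  0.007     ]
side [259.1, 177.6] 0.61 [0.52793272 0.17749743 0.007     ]
side [144.6, 320.6] 0.55 [ 0.23819412 -0.3908963   0.007     ]
```

View pics/b_top.png

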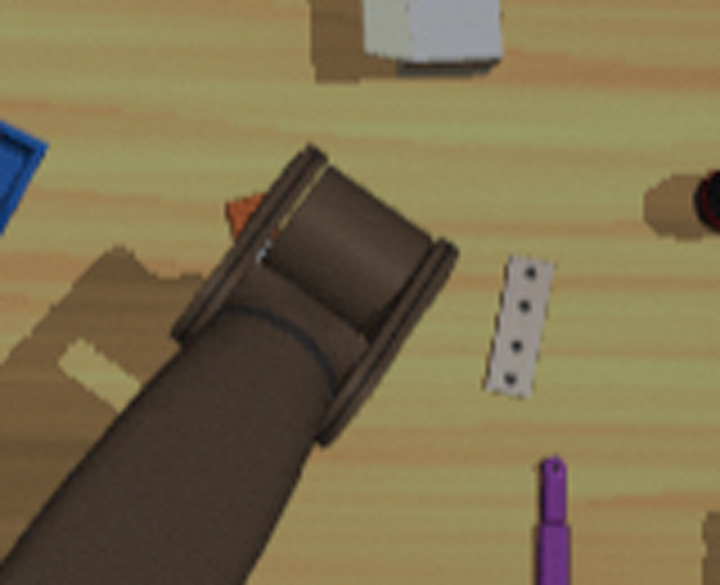

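```bash
python3 - <<'E'
from h import *
P=np.array([[.1932,.6465,.1965],[0,0,0.]])
for c in("side","top"): print(c,proj(c,P))
im=cv2.imread("pics/side0.png"); cv2.imwrite("pics/s0c.png",cv2.resize(im[0:110,120:230],None,fx=5,fy=5,interpolation=2))
im=read_camera("top"); print(get_state()["eef_pos"])
E
```

```text
side [[176.17484526  76.11926387]
 [ 93.66558546 213.09237923]]
top [[ 36.80700337 289.9258779 ]
 [255.1366973  350.03746523]]
[ 0.4373064  -0.1898021   0.06240272]
```

View pics/s0c.png

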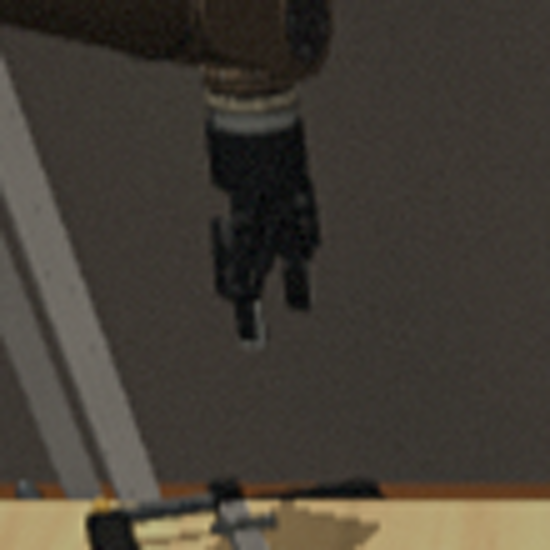

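```bash
python3 - <<'E'
from h import *
for n,px,xy,zt in (("near0",(169.5,68.5),(.181,.606),.1965),("far0",(178.9,61),(.205,.687),.1965),("a",(234,248),(.4445,-.214),.0239),("b",(231.7,233.7),(.438,-.197),.0638)):
    o,d=ray("side",px)
    # at fixed y
    t=(xy[1]-o[1])/d[1]; p=o+t*d; 
    # at fixed z
    t2=(zt-o[2])/d[2]; q=o+t2*d
    print(n,"fixed y:",p.round(4),"dz %.3f"%(p[2]-zt),"fixed z:",q.round(4),"dy %.3f"%(q[1]-xy[1]))
E
```

```text
near0 fixed y: [0.1769 0.606  0.2433] dz 0.047 fixed z: [0.152  0.7363 0.1965] dy 0.130
far0 fixed y: [0.2046 0.687  0.2463] dz 0.050 fixed z: [0.1806 0.8337 0.1965] dy 0.147
a fixed y: [ 0.445 -0.214  0.061] dz 0.037 fixed z: [ 0.4439 -0.1786  0.0239] dy 0.035
b fixed y: [ 0.4394 -0.197   0.0967] dz 0.033 fixed z: [ 0.4381 -0.1632  0.0638] dy 0.034
```

```bash
python3 go.py .437,-.19,.0,107.2 .437,-.19,-.014,107.2
```

```text
t 5.90 p [ 0.4373 -0.1898  0.0624] jaw 107.1 tilt [ 0.    -0.001 -1.   ] open 9.9 F [ 0.6 -0.5  0. ]
.437,-.19,.0,107.2 -> [-0.1 -0.  -0.1] [ 0.0003 -0.      0.0624]
.437,-.19,-.014,107.2 -> [-0.1 -0.  -0.1] [ 0.0003 -0.      0.0764]
```

>>> move_arm --plan '[[[0, 0, 0, 0, 0, 0, 0.05], [0, 0, 0, 0, 0, 0.02, 0.05], [0, 0, 0, 0, 0, 0.045, 0.05], [0, 0, 0, 0, 0, 0.065, 0.05], [0, 0, 0, 0, 0, 0.074, 0.05]]]'

```text
time: 6.52
eef_pos: [0.436, -0.1889, -0.0136]
tcp_rot: [-0.149, 0.989, 0.001, -0.001]
contact_force: [0.1, -0.4, 0.0]
opening: 0.589
```

```bash
python3 - <<'E'
from h import *
for c,(u,v,w,h) in dict(side=(170,190,130,100)).items():
    im=read_camera(c); cv2.imwrite(f"pics/c_{c}.png",cv2.resize(im[v:v+h,u:u+w],None,fx=5,fy=5,interpolation=2)[:,:,::-1])
E
python3 go.py .437,-.19,-.03,107.2
```

```text
t 6.58 p [ 0.4358 -0.1889 -0.0139] jaw 107.1 tilt [-0.003  0.001 -1.   ] open 50.2 F [-0.4 -0.6 -0.3]
.437,-.19,-.03,107.2 -> [ 0.1 -0.2 -0.1] [-0.0009 -0.0015  0.0161]
```

View pics/c_side.png

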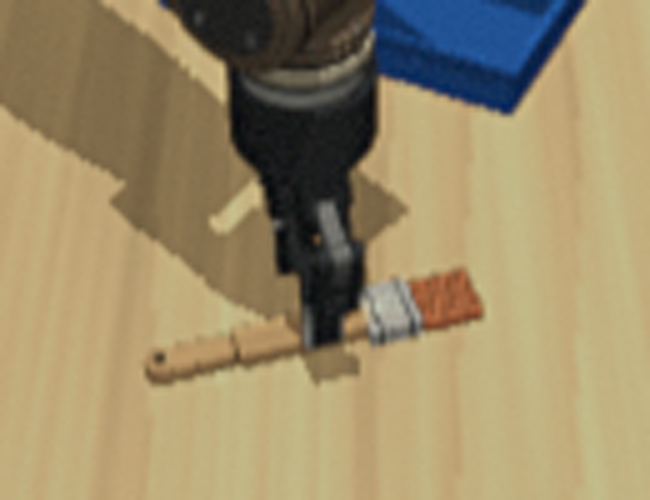

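>>> move_arm --plan '[[[0, 0, 0, -0.001, -0.001, 0.005, 0.05], [0, 0, 0, -0.001, -0.001, 0.01, 0.05], [0, 0, 0, -0.001, -0.001, 0.012, 0.05], [0, 0, 0, -0.001, -0.001, 0.014, 0.05], [0, 0, 0, -0.001, -0.001, 0.014, 0.05]]]'

```text
time: 7.2
eef_pos: [0.437, -0.1895, -0.0279]
tcp_rot: [-0.149, 0.989, 0.001, -0.002]
contact_force: [-0.2, -0.2, 0.1]
opening: 0.584
```

```bash
python3 - <<'E'
from h import *
for c,(u,v,w,h) in dict(side=(170,190,130,100)).items():
    im=read_camera(c); cv2.imwrite(f"pics/d_{c}.png",cv2.resize(im[v:v+h,u:u+w],None,fx=5,fy=5,interpolation=2)[:,:,::-1])
E
python3 go.py .437,-.19,-.03,107.2
```

```text
t 7.25 p [ 0.4371 -0.1896 -0.0278] jaw 107.1 tilt [-0.003  0.001 -1.   ] open 49.9 F [ 0.4 -0.4  0. ]
.437,-.19,-.03,107.2 -> [ 0.1 -0.2 -0.1] [ 0.0002 -0.0004  0.0022]
```

View pics/d_side.png

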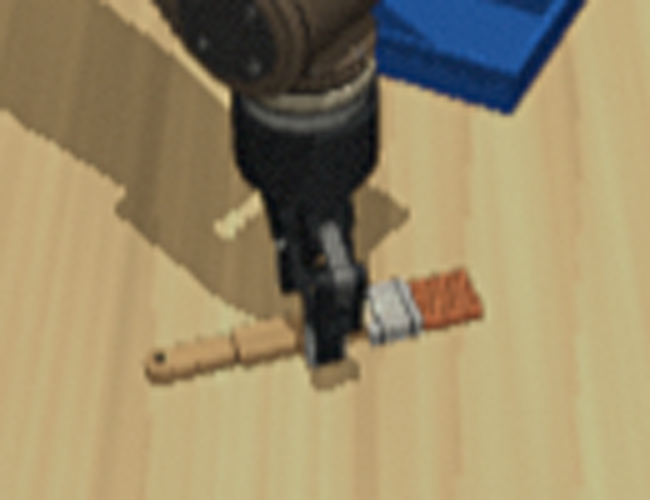

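>>> move_arm --plan '[[[0, 0, 0, 0, 0, 0.003, 0.05], [0, 0, 0, 0, 0, 0.005, 0.05], [0, 0, 0, 0, 0, 0.005, 0.03], [0, 0, 0, 0, 0, 0.005, 0.01], [0, 0, 0, 0, 0, 0.005, 0.005]]]'

```text
time: 7.88
eef_pos: [0.4373, -0.1897, -0.0326]
tcp_rot: [-0.149, 0.989, 0.001, -0.001]
contact_force: [-0.5, 0.2, 1.1]
opening: 0.231
```

>>> move_arm --plan '[[[0, 0, 0, 0, 0, 0, 0.005], [0, 0, 0, 0, 0, 0, 0.005], [0, 0, 0, 0, 0, 0, 0.005], [0, 0, 0, 0, 0, 0, 0.005], [0, 0, 0, 0, 0, 0, 0.005]]]'

```text
time: 8.5
eef_pos: [0.4373, -0.1897, -0.0326]
tcp_rot: [-0.149, 0.989, 0.001, -0.001]
contact_force: [-0.9, -0.5, 1.4]
opening: 0.239
```

>>> move_arm --plan '[[[0, 0, 0, 0, 0, -0.005, 0.005], [0, 0, 0, 0, 0, -0.02, 0.005], [0, 0, 0, 0, 0, -0.05, 0.005], [0, 0, 0, 0, 0, -0.085, 0.005], [0, 0, 0, 0, 0, -0.12, 0.005]]]'

```text
time: 9.12
eef_pos: [0.4376, -0.1898, 0.0895]
tcp_rot: [-0.149, 0.989, 0.0, -0.001]
contact_force: [0.7, -0.6, 0.2]
opening: 0.239
```

```bash
python3 - <<'E'
from h import *
for c,(u,v,w,h) in dict(side=(150,150,180,140)).items():
    im=read_camera(c); cv2.imwrite(f"pics/e_{c}.png",cv2.resize(im[v:v+h,u:u+w],None,fx=4,fy=4,interpolation=2)[:,:,::-1])
E
python3 go.py .45,-.14,.1,115 .455,-.08,.1,124 .46,-.02,.1,133 .455,.04,.1,142 .445,.1,.1,150
```

```text
t 9.18 p [ 0.4407 -0.1918  0.0947] jaw 107.1 tilt [ 0.005 -0.005 -1.   ] open 20.2 F [ 3.9 -1.   2.2]
.45,-.14,.1,115 -> [-0.4  0.2 -7.9] [-0.0241  0.0468 -0.0055]
.455,-.08,.1,124 -> [ -0.4   0.2 -16.9] [-0.0466  0.1026 -0.0058]
.46,-.02,.1,133 -> [ -0.4   0.1 -25.9] [-0.0691  0.1585 -0.0061]
.455,.04,.1,142 -> [ -0.4   0.1 -34.9] [-0.082   0.2173 -0.0064]
.445,.1,.1,150 -> [ -0.4   0.1 -42.9] [-0.0901  0.2776 -0.0068]
```

View pics/e_side.png

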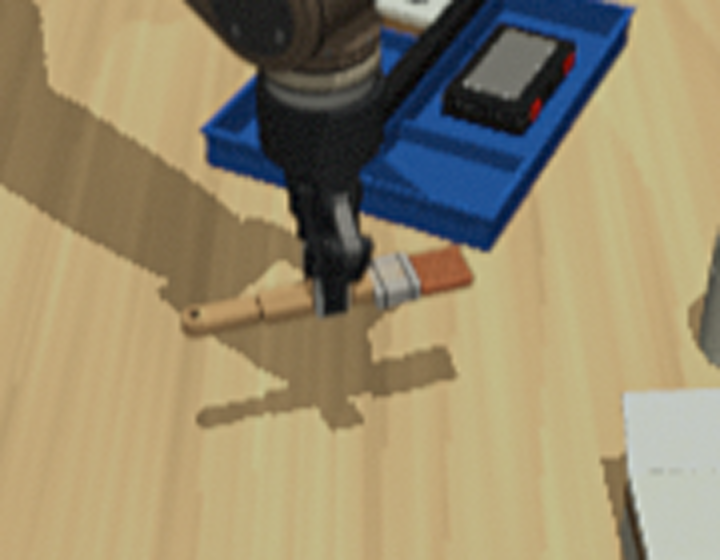

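>>> move_arm --plan '[[[0, 0, -7, -0.022, 0.042, -0.005, 0.005], [0, 0, -15, -0.044, 0.095, -0.005, 0.005], [0, 0, -24, -0.067, 0.15, -0.005, 0.005], [0, 0, -33, -0.08, 0.205, -0.005, 0.005], [0, 0, -42, -0.09, 0.262, -0.005, 0.005]]]'

```text
time: 9.8
eef_pos: [0.4496, 0.0869, 0.0993]
tcp_rot: [-0.496, 0.869, -0.004, 0.002]
contact_force: [0.9, -0.2, -1.6]
opening: 0.238
```

```bash
python3 go.py .435,.14,.09,153.2 .424,.192,.08,153.2 .424,.192,.04,153.2
```

```text
t 9.80 p [0.4496 0.0869 0.0993] jaw 149.4 tilt [ 0.007 -0.005 -1.   ] open 20.4 F [ 0.9 -0.2 -1.6]
.435,.14,.09,153.2 -> [-0.5 -0.  -3.8] [-0.0383  0.0397  0.0089]
.424,.192,.08,153.2 -> [-0.5 -0.  -3.8] [-0.0775  0.0757  0.0186]
.424,.192,.04,153.2 -> [-0.5 -0.  -3.8] [-0.0775  0.076   0.0586]
```

>>> move_arm --plan '[[[-0.5, 0, -2, -0.03, 0.03, 0.005, 0.005], [-0.5, 0, -3.8, -0.06, 0.06, 0.01, 0.005], [-0.5, 0, -3.8, -0.0775, 0.0757, 0.025, 0.005], [-0.5, 0, -3.8, -0.0775, 0.0757, 0.05, 0.005], [-0.5, 0, -3.8, -0.0775, 0.0757, 0.075, 0.005]]]'

```text
time: 10.42
eef_pos: [0.4247, 0.1923, 0.0238]
tcp_rot: [-0.525, 0.851, -0.001, 0.001]
contact_force: [-0.6, -0.2, -0.2]
opening: 0.235
```

```bash
python3 - <<'E'
from h import *
for c,(u,v,w,h) in dict(side=(170,105,160,120),top=(110,110,180,140)).items():
    im=read_camera(c); cv2.imwrite(f"pics/f_{c}.png",cv2.resize(im[v:v+h,u:u+w],None,fx=4.4,fy=4.4,interpolation=2)[:,:,::-1])
E
python3 go.py .424,.192,.0,153.2 .424,.192,-.025,153.2
```

```text
t 10.53 p [0.4218 0.1913 0.0214] jaw 153.2 tilt [-0.006 -0.002 -1.   ] open 20.0 F [-0.9 -0.4 -0.1]
.424,.192,.0,153.2 -> [ 0.2 -0.2  0. ] [-0.0017 -0.0017  0.0214]
.424,.192,-.025,153.2 -> [ 0.2 -0.2  0. ] [-0.0018 -0.0018  0.0464]
```

View pics/f_side.png

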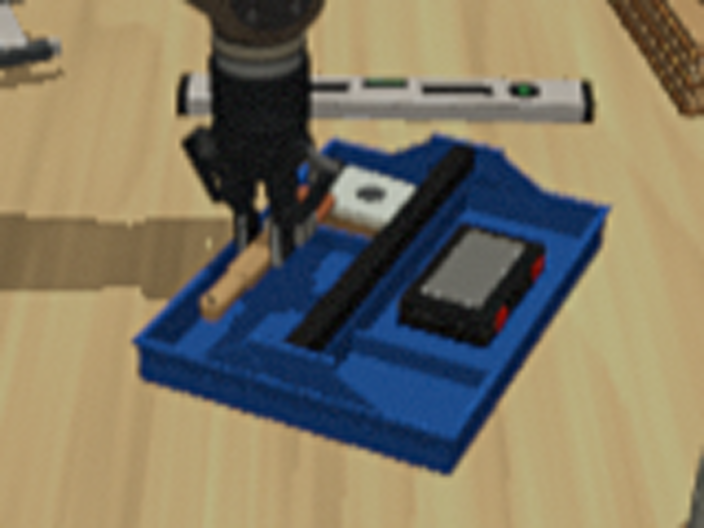

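View pics/f_top.png

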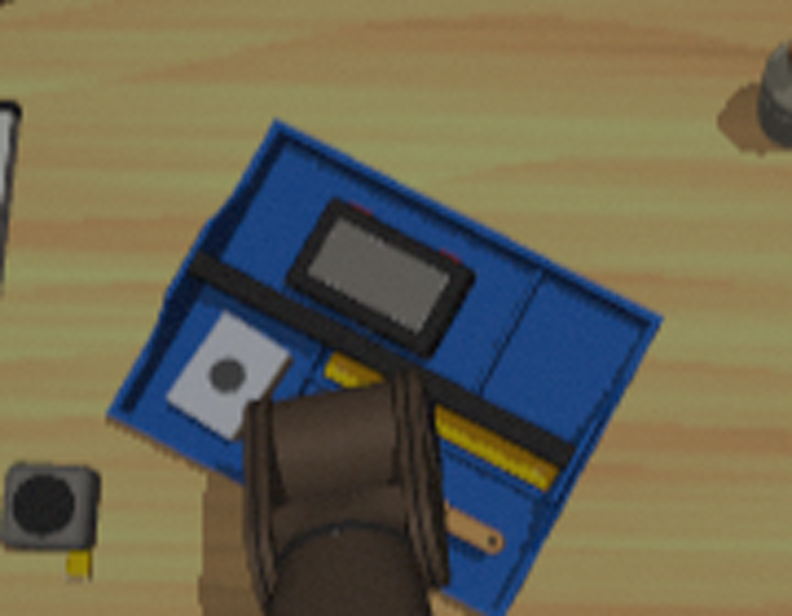

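```bash
python3 - <<'E'
from h import *
x=np.array([.519,.2055]);a=np.radians(-26.8);C=np.array([[np.cos(a),-np.sin(a)],[np.sin(a),np.cos(a)]])
T=lambda p:((p[:2]-x)@C).round(4)
print(T(at("top",(493/4.4+110-.5,547/4.4+110-.5),.061)), "tail end edge (503,550)",T(at("top",(503/4.4+109.5,550/4.4+109.5),.061)))
print("bristle side",T(at("side",(330/4.4+169.5,200/4.4+104.5),.061)))
print("tcp",T(np.array([.424,.192])),T(np.array([.4218,.1913])))
# divider line in top: bay +y end divider bottom pts from fit_top crop (scale5): (212,440)-(290,300)
for p in ((212,440),(285,315)): print("div",T(at("top",(p[0]/5+124.5,p[1]/5+129.5),.024)))
print("-y wall inner floor", T(at("top",(490/5+124.5,578/5+129.5),.004)),T(at("top",(532/5+124.5,492/5+129.5),.004)))
E
```

```text
[-0.0864 -0.1433] tail end edge (503,550) [-0.0849 -0.151 ]
bristle side [-0.0694  0.0442]
tcp [-0.0787 -0.0549] [-0.0804 -0.0565]
div [-0.1225  0.0522]
div [-0.024   0.0503]
-y wall inner floor [-0.1169 -0.1582] [-0.0517 -0.1558]
```

>>> move_arm --plan '[[[0, 0, 0, 0, 0, 0.012, 0.005], [0, 0, 0, 0, 0, 0.024, 0.005], [0, 0, 0, 0, 0, 0.035, 0.005], [0, 0, 0, 0, 0, 0.042, 0.005], [0, 0, 0, 0, 0, 0.045, 0.005]]]'

```text
time: 11.15
eef_pos: [0.4213, 0.1912, -0.0241]
tcp_rot: [-0.524, 0.852, 0.001, -0.003]
contact_force: [-0.1, -0.1, -0.4]
opening: 0.238
```

```bash
python3 go.py .424,.192,-.028,153.2
```

```text
t 11.15 p [ 0.4213  0.1912 -0.0241] jaw 153.2 tilt [-0.006 -0.002 -1.   ] open 20.4 F [-0.1 -0.1 -0.4]
.424,.192,-.028,153.2 -> [ 0.3 -0.3  0. ] [-0.002  -0.002   0.0039]
```

>>> move_arm --plan '[[[0.3, -0.3, 0, 0, 0, 0.002, 0.005], [0.3, -0.3, 0, 0, 0, 0.0045, 0.005], [0.3, -0.3, 0, 0, 0, 0.0045, 0.005], [0.3, -0.3, 0, 0, 0, 0.0045, 0.03], [0.3, -0.3, 0, 0, 0, 0.0045, 0.045]]]'

```text
time: 11.78
eef_pos: [0.4216, 0.1912, -0.0284]
tcp_rot: [-0.524, 0.852, -0.0, 0.001]
contact_force: [-0.2, 0.3, -0.0]
opening: 0.525
```

>>> move_arm --plan '[[[0, 0, 0, 0, 0, 0, 0.045], [0, 0, 0, 0, 0, -0.01, 0.045], [0, 0, 0, 0, 0, -0.035, 0.045], [0, 0, 0, 0, 0, -0.075, 0.045], [0, 0, 0, 0, 0, -0.125, 0.045]]]'

```text
time: 12.4
eef_pos: [0.4205, 0.191, 0.0976]
tcp_rot: [-0.524, 0.852, 0.0, -0.0]
contact_force: [1.2, -0.5, 0.4]
opening: 0.528
```

```bash
python3 - <<'E'
from h import *
for c,(u,v,w,h) in dict(side=(170,105,160,120)).items():
    im=read_camera(c); cv2.imwrite(f"pics/g_{c}.png",cv2.resize(im[v:v+h,u:u+w],None,fx=4.4,fy=4.4,interpolation=2)[:,:,::-1])
E
python3 go.py .46,.14,.12,143 .475,.085,.13,133 .48,.025,.13,123 .48,-.035,.13,113 .48,-.095,.13,103
```

```text
t 12.45 p [0.4259 0.1923 0.1056] jaw 153.3 tilt [ 0.013  0.003 -1.   ] open 44.9 F [2.8 2.5 2.9]
.46,.14,.12,143 -> [-0.6  0.5 10.3] [ 0.0312 -0.0542 -0.0141]
.475,.085,.13,133 -> [-0.5  0.6 20.3] [ 0.0735 -0.0924 -0.024 ]
.48,.025,.13,123 -> [-0.5  0.6 30.3] [ 0.1249 -0.1239 -0.0241]
.48,-.035,.13,113 -> [-0.4  0.7 40.3] [ 0.1784 -0.1509 -0.0243]
.48,-.095,.13,103 -> [-0.3  0.7 50.3] [ 0.232  -0.1779 -0.0245]
```

View pics/g_side.png

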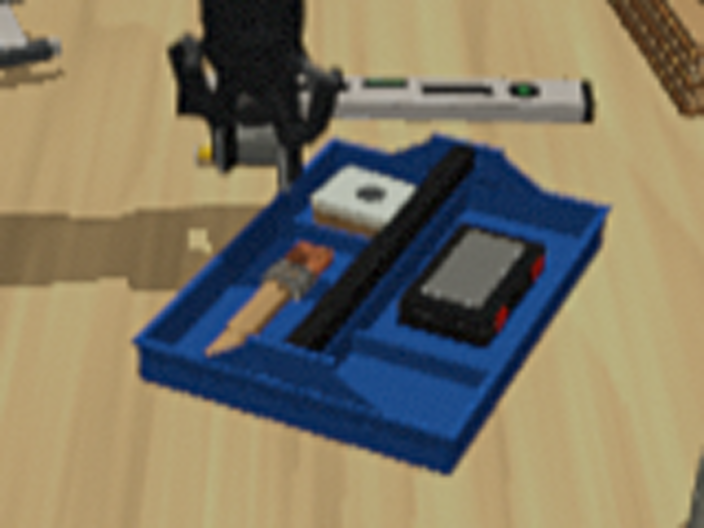

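>>> move_arm --plan '[[[0, 0, 10, 0.025, -0.05, -0.014, 0.05], [0, 0, 20, 0.065, -0.085, -0.02, 0.05], [0, 0, 30, 0.115, -0.116, -0.02, 0.05], [0, 0, 40, 0.168, -0.143, -0.02, 0.05], [0, 0, 50, 0.222, -0.17, -0.02, 0.05]]]'

```text
time: 13.08
eef_pos: [0.4777, -0.0844, 0.1264]
tcp_rot: [-0.113, 0.994, 0.0, 0.008]
contact_force: [0.8, -0.4, 0.0]
opening: 0.587
```

```bash
python3 go.py .47,-.14,.12,96 .46,-.2,.11,88 .45,-.26,.1,80 .44,-.32,.09,78 .432,-.373,.075,78
```

```text
t 13.07 p [ 0.4777 -0.0844  0.1264] jaw 102.9 tilt [ 0.015  0.002 -1.   ] open 50.1 F [ 0.8 -0.4  0. ]
.47,-.14,.12,96 -> [-0.   0.9  6.9] [ 0.02   -0.0524  0.0061]
.46,-.2,.11,88 -> [ 0.   0.9 14.9] [ 0.0434 -0.1087  0.0159]
.45,-.26,.1,80 -> [ 0.1  0.9 22.9] [ 0.0667 -0.1649  0.0256]
.44,-.32,.09,78 -> [ 0.1  0.9 24.9] [ 0.09   -0.2211  0.0353]
.432,-.373,.075,78 -> [ 0.1  0.9 24.9] [ 0.1099 -0.2709  0.05  ]
```

>>> move_arm --plan '[[[0, 0.9, 7, 0.02, -0.0524, 0.006, 0.05], [0, 0.9, 15, 0.0434, -0.1087, 0.016, 0.05], [0, 0.9, 23, 0.0667, -0.165, 0.026, 0.05], [0, 0.9, 25, 0.09, -0.221, 0.036, 0.05], [0, 0.9, 25, 0.11, -0.271, 0.05, 0.05]]]'

```text
time: 13.7
eef_pos: [0.4317, -0.3758, 0.0758]
tcp_rot: [0.106, 0.994, 0.0, 0.0]
contact_force: [1.4, -0.2, 2.1]
opening: 0.585
```

```bash
python3 go.py .432,-.373,.02,78 .432,-.373,-.02,78
```

```text
t 13.70 p [ 0.4317 -0.3758  0.0758] jaw 77.9 tilt [ 0.001  0.    -1.   ] open 49.9 F [ 1.4 -0.2  2.1]
.432,-.373,.02,78 -> [ 0.   0.  -0.1] [0.0003 0.0027 0.0558]
.432,-.373,-.02,78 -> [ 0.   0.  -0.1] [0.0003 0.0027 0.0958]
```

>>> move_arm --plan '[[[0, 0, 0, 0, 0.0027, 0.025, 0.05], [0, 0, 0, 0, 0.0027, 0.055, 0.05], [0, 0, 0, 0, 0.0027, 0.08, 0.05], [0, 0, 0, 0, 0.0027, 0.095, 0.05], [0, 0, 0, 0, 0.0027, 0.0975, 0.05]]]'

```text
time: 14.32
eef_pos: [0.432, -0.3726, -0.0224]
tcp_rot: [0.105, 0.994, 0.001, -0.0]
contact_force: [-0.1, -0.4, -0.3]
opening: 0.585
```

```bash
python3 - <<'E'
from h import *
for c,(u,v,w,h) in dict(side=(165,255,130,100),top=(310,160,120,100)).items():
    im=read_camera(c); cv2.imwrite(f"pics/h_{c}.png",cv2.resize(im[v:v+h,u:u+w],None,fx=5,fy=5,interpolation=2)[:,:,::-1])
E
python3 go.py .432,-.373,-.036,78
```

```text
t 14.43 p [ 0.4327 -0.3734 -0.0211] jaw 77.9 tilt [ 0.001 -0.    -1.   ] open 50.0 F [-0.4 -0.2  0.8]
.432,-.373,-.036,78 -> [-0.   0.1 -0.1] [0.0008 0.0003 0.0149]
```

View pics/h_side.png

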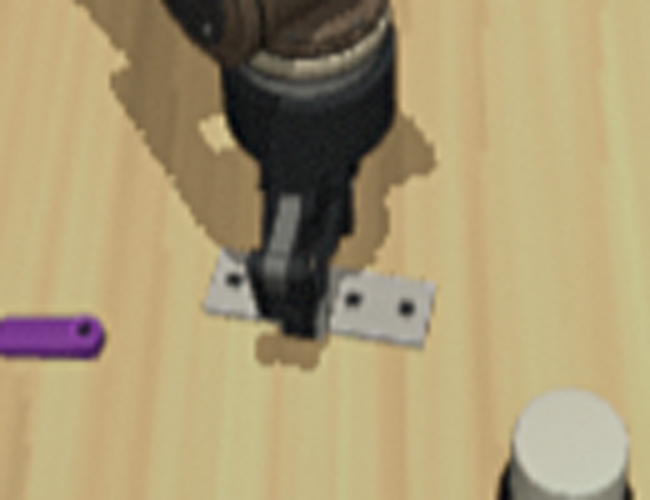

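View pics/h_top.png

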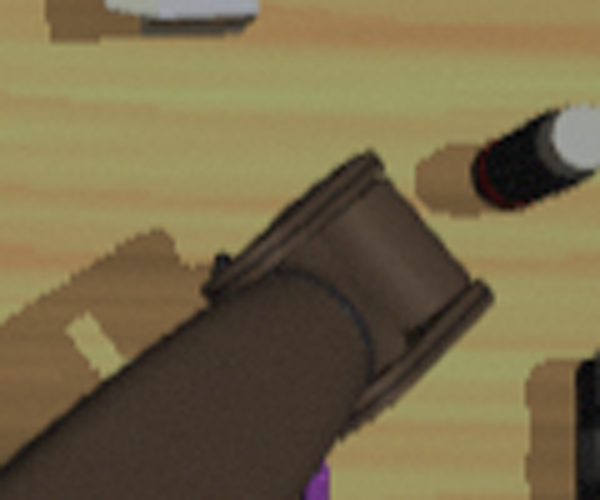

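```bash
python3 go.py .4355,-.373,-.034,78
```

```text
t 14.43 p [ 0.4327 -0.3734 -0.0211] jaw 77.9 tilt [ 0.001 -0.    -1.   ] open 50.0 F [-0.4 -0.2  0.8]
.4355,-.373,-.034,78 -> [-0.   0.1 -0.1] [-0.0026  0.001   0.0129]
```

>>> move_arm --plan '[[[0, 0, 0, -0.0026, 0.001, 0, 0.045], [0, 0, 0, -0.0026, 0.001, 0.006, 0.045], [0, 0, 0, -0.0026, 0.001, 0.011, 0.045], [0, 0, 0, -0.0026, 0.001, 0.013, 0.045], [0, 0, 0, -0.0026, 0.001, 0.013, 0.045]]]'

```text
time: 15.05
eef_pos: [0.4352, -0.3727, -0.0345]
tcp_rot: [0.105, 0.994, 0.0, 0.0]
contact_force: [0.0, 0.1, 0.3]
opening: 0.525
```

```bash
python3 - <<'E'
from h import *
for c,(u,v,w,h) in dict(side=(185,280,90,70)).items():
    im=read_camera(c); cv2.imwrite(f"pics/i_{c}.png",cv2.resize(im[v:v+h,u:u+w],None,fx=7,fy=7,interpolation=2)[:,:,::-1])
E
python3 go.py .4355,-.373,-.036,78
```

```text
t 15.10 p [ 0.4354 -0.3729 -0.0343] jaw 77.9 tilt [ 0.001 -0.    -1.   ] open 44.9 F [1.3 0.3 0.3]
.4355,-.373,-.036,78 -> [ 0.   0.1 -0.1] [-0.0001 -0.      0.0017]
```

View pics/i_side.png

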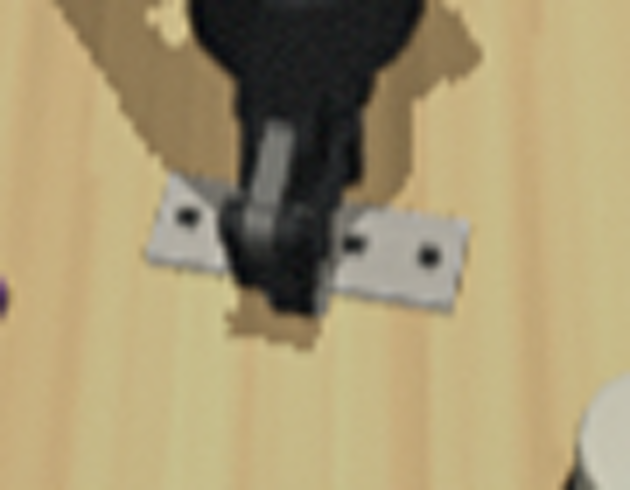

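>>> move_arm --plan '[[[0, 0, 0, 0, 0, 0.002, 0.042], [0, 0, 0, 0, 0, 0.002, 0.036], [0, 0, 0, 0, 0, 0.002, 0.02], [0, 0, 0, 0, 0, 0.002, 0.01], [0, 0, 0, 0, 0, 0.002, 0.01]]]' --force 70

```text
time: 15.72
eef_pos: [0.4359, -0.3736, -0.0351]
tcp_rot: [0.105, 0.994, -0.001, 0.001]
contact_force: [-0.6, 1.4, 5.3]
opening: 0.365
```

```bash
python3 go.py
```

```text
t 15.72 p [ 0.4359 -0.3736 -0.0351] jaw 77.9 tilt [ 0.002 -0.001 -1.   ] open 31.2 F [-0.6  1.4  5.3]
```

>>> move_arm --plan '[[[0, 0, 0, 0, 0, 0, 0.01], [0, 0, 0, 0, 0, -0.006, 0.01], [0, 0, 0, 0, 0, -0.03, 0.01], [0, 0, 0, 0, 0, -0.07, 0.01], [0, 0, 0, 0, 0, -0.12, 0.01]]]'

```text
time: 16.35
eef_pos: [0.4345, -0.3721, 0.0842]
tcp_rot: [0.105, 0.994, 0.001, -0.0]
contact_force: [0.3, 0.1, -1.4]
opening: 0.367
```

```bash
python3 - <<'E'
from h import *
for c,(u,v,w,h) in dict(side=(165,235,130,100)).items():
    im=read_camera(c); cv2.imwrite(f"pics/j_{c}.png",cv2.resize(im[v:v+h,u:u+w],None,fx=5,fy=5,interpolation=2)[:,:,::-1])
E
python3 go.py .45,-.32,.1,75 .46,-.26,.11,72 .47,-.2,.11,69 .48,-.14,.11,66 .495,-.085,.11,63.2
```

```text
t 16.40 p [ 0.4383 -0.3763  0.0932] jaw 77.9 tilt [ 0.008 -0.009 -1.   ] open 31.4 F [ 2.4 -1.6  2.9]
.45,-.32,.1,75 -> [-0.4  0.6  2.9] [ 0.0003  0.0574 -0.0072]
.46,-.26,.11,72 -> [-0.4  0.6  5.9] [ 0.0029  0.1181 -0.0177]
.47,-.2,.11,69 -> [-0.4  0.6  8.9] [ 0.0057  0.1789 -0.0181]
.48,-.14,.11,66 -> [-0.3  0.6 11.9] [ 0.0085  0.2397 -0.0186]
.495,-.085,.11,63.2 -> [-0.3  0.6 14.7] [ 0.0053  0.2966 -0.019 ]
```

View pics/j_side.png

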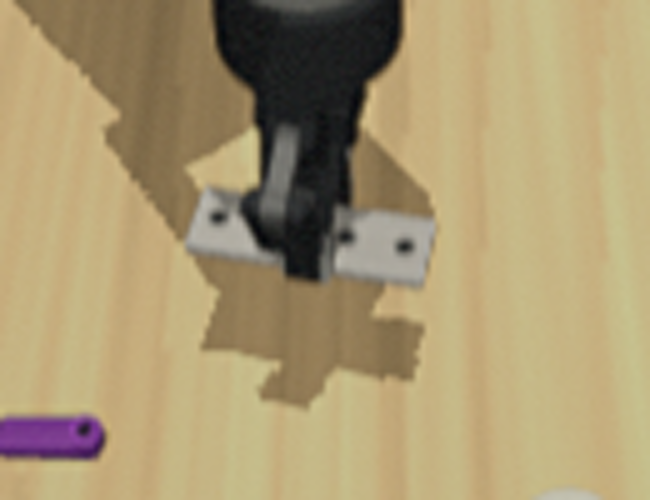

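>>> move_arm --plan '[[[0, 0, 2, 0, 0.05, -0.007, 0.01], [0, 0, 5, 0.003, 0.11, -0.012, 0.01], [0, 0, 9, 0.006, 0.17, -0.015, 0.01], [0, 0, 12, 0.0085, 0.23, -0.015, 0.01], [0, 0, 14.7, 0.005, 0.28, -0.015, 0.01]]]'

```text
time: 17.02
eef_pos: [0.4912, -0.0989, 0.1056]
tcp_rot: [0.232, 0.973, -0.003, 0.005]
contact_force: [1.4, -0.7, -3.1]
opening: 0.365
```

```bash
python3 go.py .5,-.04,.1,63.2 .515,.02,.09,63.2 .524,.0715,.07,63.2  .524,.0715,.035,63.2
```

```text
t 17.02 p [ 0.4912 -0.0989  0.1056] jaw 63.2 tilt [ 0.008 -0.009 -1.   ] open 31.2 F [ 1.4 -0.7 -3.1]
.5,-.04,.1,63.2 -> [-0.2  0.6 -0. ] [0.0188 0.0565 0.0052]
.515,.02,.09,63.2 -> [-0.2  0.6 -0. ] [0.0326 0.1169 0.0148]
.524,.0715,.07,63.2 -> [-0.2  0.6 -0. ] [0.0481 0.167  0.0344]
.524,.0715,.035,63.2 -> [-0.2  0.6 -0. ] [0.0485 0.1671 0.0694]
```

>>> move_arm --plan '[[[-0.2, 0.6, 0, 0.018, 0.052, 0.005, 0.01], [-0.2, 0.6, 0, 0.032, 0.11, 0.012, 0.01], [-0.2, 0.6, 0, 0.048, 0.16, 0.025, 0.01], [-0.2, 0.6, 0, 0.0485, 0.167, 0.05, 0.01], [-0.2, 0.6, 0, 0.0485, 0.167, 0.075, 0.01]]]'

```text
time: 17.65
eef_pos: [0.5246, 0.0728, 0.0292]
tcp_rot: [0.231, 0.973, 0.0, 0.001]
contact_force: [3.8, -0.5, 7.7]
opening: 0.369
```

```bash
python3 - <<'E'
from h import *
for c,(u,v,w,h) in dict(side=(185,115,140,105),top=(140,110,160,130)).items():
    im=read_camera(c); cv2.imwrite(f"pics/k_{c}.png",cv2.resize(im[v:v+h,u:u+w],None,fx=5 if c=="side" else 4.5,fy=5 if c=="side" else 4.5,interpolation=2)[:,:,::-1])
E
python3 go.py .524,.0715,-.027,63.2
```

```text
t 17.75 p [0.524  0.072  0.0283] jaw 63.1 tilt [-0.  0. -1.] open 31.2 F [0.3 1.6 1.5]
.524,.0715,-.027,63.2 -> [ 0.  -0.  -0.1] [-0.0003 -0.0005  0.0553]
```

View pics/k_side.png

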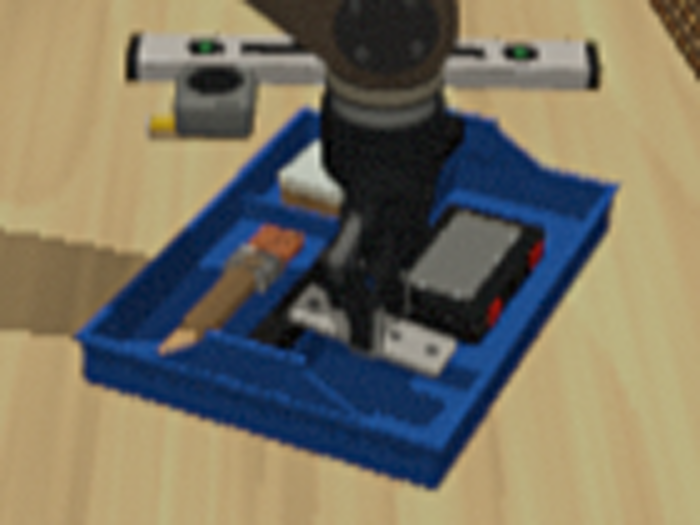

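View pics/k_top.png

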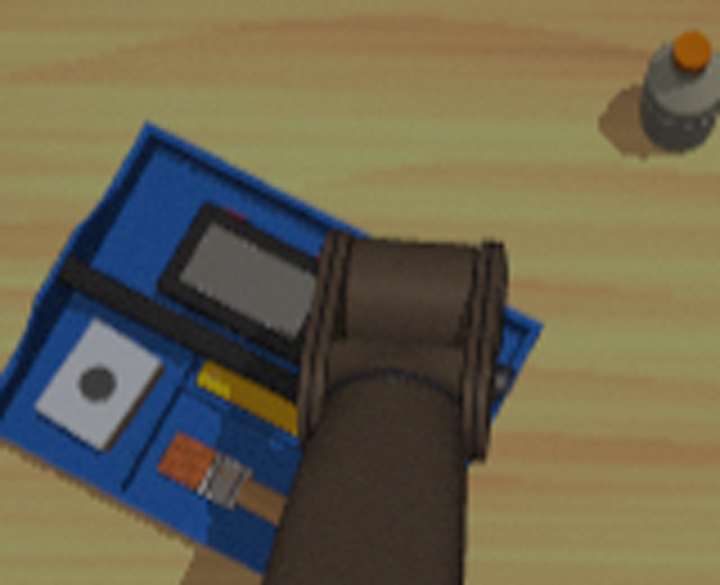

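```bash
python3 - <<'E'
from h import *
x=np.array([.519,.2055]);a=np.radians(-26.8);C=np.array([[np.cos(a),-np.sin(a)],[np.sin(a),np.cos(a)]])
T=lambda p:((p[:2]-x)@C).round(4)
for n,p in dict(rt=(460,343),rb=(443,372),lb=(290,313),lt=(305,285)).items(): print(n,T(at("side",(p[0]/5+184.5,p[1]/5+114.5),.069)))
print(T(np.array([.524,.072])))
# tray edges now (z=.04)
for n,p in dict(br=(440,465),bl=(78,335),tr=(618,187)).items(): print(n,T(at("side",(p[0]/5+184.5,p[1]/5+114.5),.04)))
E
```

```text
rt [ 0.1176 -0.1027]
rb [ 0.1197 -0.1358]
lb [ 0.0053 -0.1217]
lt [-0.0001 -0.0885]
[ 0.0647 -0.1169]
br [ 0.1411 -0.1878]
bl [-0.1284 -0.171 ]
tr [0.1354 0.1692]
```

```bash
python3 - <<'E'
from h import *
im=read_camera("side"); np.save("k.npy",im)
u,v,w,h=232,160,55,42
b=cv2.resize(im[v:v+h,u:u+w],None,fx=13,fy=13,interpolation=cv2.INTER_CUBIC)[:,:,::-1].copy()
x=np.array([.519,.2055]);a=np.radians(-26.8);C=np.array([[np.cos(a),-np.sin(a)],[np.sin(a),np.cos(a)]])
for dx,col in ((0,(0,0,255)),):
  P=[np.append(C@np.array([.0647+dx+sx*.053,-.1169+sy*.017])+x,z) for z in(.069,) for sx,sy in((-1,-1),(1,-1),(1,1),(-1,1))]
  p=((proj("side",np.array(P))+.5-[u,v])*13).astype(int); cv2.polylines(b,[p],True,col,1)
P=[np.append(C@np.array([sx*.01,sy*.165])+x,.072) for sx,sy in((-1,-1),(1,-1),(1,1),(-1,1))]
p=((proj("side",np.array(P))+.5-[u,v])*13).astype(int); cv2.polylines(b,[p],True,(0,255,0),1)
cv2.imwrite("pics/l.png",b)
E
```

```text
(no output)
```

View pics/l.png

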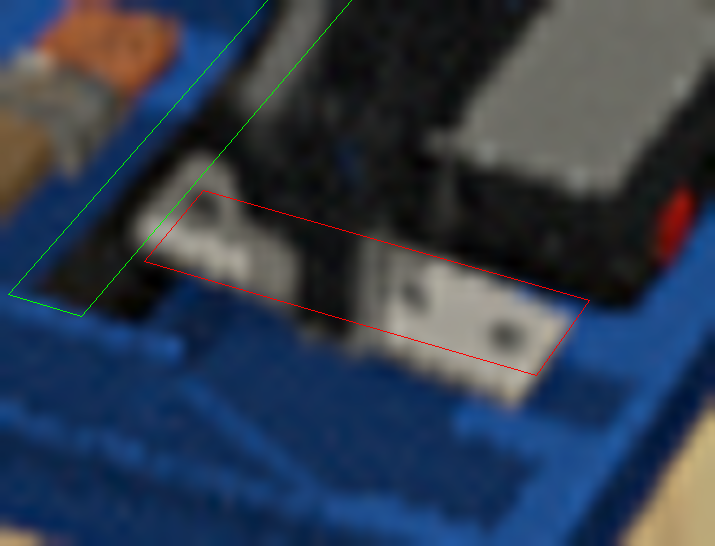

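>>> move_arm --plan '[[[0, 0, 0, 0, 0, -0.015, 0.01], [0, 0, 0, 0, 0, -0.03, 0.01], [0, 0, 0, 0, 0, -0.035, 0.01], [0, 0, 0, 0, 0, -0.035, 0.01], [0, 0, 0, 0, 0, -0.035, 0.01]]]'

```text
time: 18.42
eef_pos: [0.5235, 0.0717, 0.064]
tcp_rot: [0.232, 0.973, -0.0, -0.001]
contact_force: [-0.1, -0.2, -2.6]
opening: 0.365
```

```bash
cat > ov.py <<'E'
from h import *
s=get_state(); p0=s["eef_pos"]; im=read_camera("side"); 
u,v,w,h=232,140,58,60
b=cv2.resize(im[v:v+h,u:u+w],None,fx=10,fy=10,interpolation=cv2.INTER_CUBIC)[:,:,::-1].copy()
a=np.radians(-26.8);C=np.array([[np.cos(a),-np.sin(a)],[np.sin(a),np.cos(a)]]); x=np.array([.519,.2055])
P=[np.append(C@np.array([sx*.053,sy*.017])+p0[:2],p0[2]+.0411) for sx,sy in((-1,-1),(1,-1),(1,1),(-1,1))]
p=((proj("side",np.array(P))+.5-[u,v])*10).astype(int); cv2.polylines(b,[p],True,(0,0,255),1)
P=[np.append(C@np.array([sx*.01,sy*.165])+x,.072) for sx,sy in((-1,-1),(1,-1),(1,1),(-1,1))]
p=((proj("side",np.array(P))+.5-[u,v])*10).astype(int); cv2.polylines(b,[p],True,(0,255,0),1)
cv2.imwrite("pics/m.png",b)
E
python3 ov.py; python3 go.py .5275,.0702,.045,63.2; cp pics/m.png pics/m1.png
```

```text
t 18.48 p [0.5234 0.0717 0.0638] jaw 63.1 tilt [-0.002  0.    -1.   ] open 31.5 F [-0.2  0.4 -2.4]
.5275,.0702,.045,63.2 -> [-0.  -0.1 -0.1] [-0.0043  0.0005  0.0187]
```

View pics/m1.png

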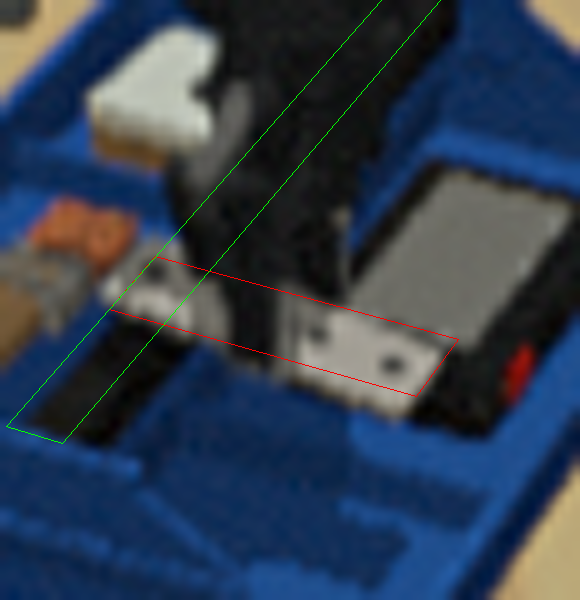

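```bash
python3 - <<'E'
from h import *
x=np.array([.519,.2055]);a=np.radians(-26.8);C=np.array([[np.cos(a),-np.sin(a)],[np.sin(a),np.cos(a)]])
T=lambda p:((p[:2]-x)@C).round(4)
f=lambda c,p,z,S,o:T(at(c,(p[0]/S+o[0]-.5,p[1]/S+o[1]-.5),z))
for p in((150,203),(575,412),(300,275),(450,347)): print("top bar ctr",f("top",p,.07,5,(125,130)))
for p in((243,345),(470,80),(350,220)): print("side bar left edge",f("side",p,.072,6,(195,125)))
for p in((290,356),(497,95)): print("side bar right lower edge",f("side",p,.048,6,(195,125)))
# enlarge of bar in original images
im=cv2.imread("pics/side0.png"); S=9;u,v=228,135;cv2.imwrite("pics/n.png",cv2.resize(im[v:v+60,u:u+60],None,fx=S,fy=S,interpolation=2))
im=cv2.imread("pics/top0.png"); S=7;u,v=145,150;cv2.imwrite("pics/n2.png",cv2.resize(im[v:v+75,u:u+105],None,fx=S,fy=S,interpolation=2))
E
```

```text
top bar ctr [-0.0027  0.1575]
top bar ctr [ 0.0048 -0.1624]
top bar ctr [0.0011 0.0441]
top bar ctr [ 0.0047 -0.0682]
side bar left edge [-0.0024 -0.1601]
side bar left edge [-0.0039  0.1547]
side bar left edge [-0.0031 -0.025 ]
side bar right lower edge [ 0.01   -0.1289]
side bar right lower edge [0.0039 0.184 ]
```

View pics/n.png

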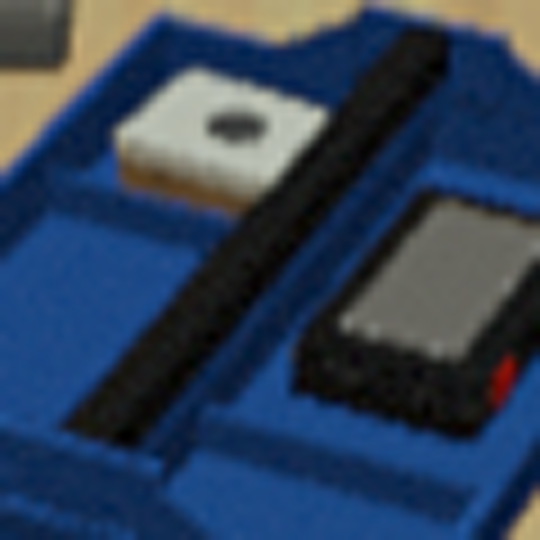

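View pics/n2.png

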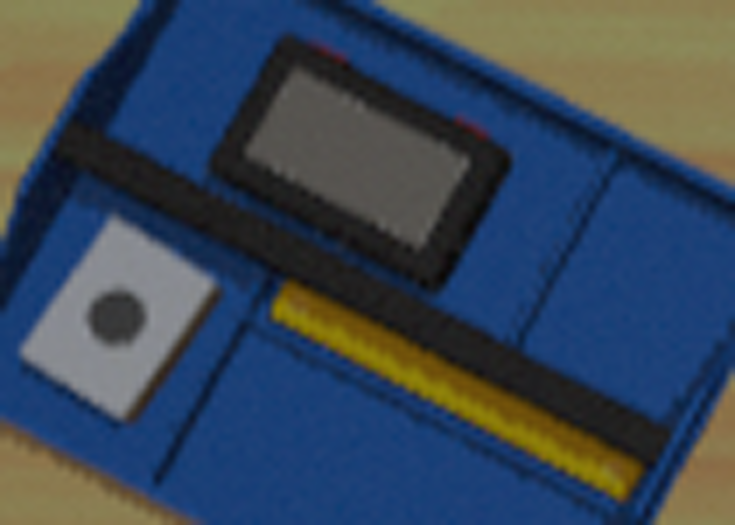

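```bash
python3 go.py .531,.068,.064,63.2 .531,.068,.02,63.2
```

```text
t 18.48 p [0.5234 0.0717 0.0638] jaw 63.1 tilt [-0.002  0.    -1.   ] open 31.5 F [-0.2  0.4 -2.4]
.531,.068,.064,63.2 -> [-0.  -0.1 -0.1] [-0.0084  0.0001 -0.0003]
.531,.068,.02,63.2 -> [-0.  -0.1 -0.1] [-0.0085  0.0001  0.0437]
```

>>> move_arm --plan '[[[0, 0, 0, -0.0085, 0, 0, 0.01], [0, 0, 0, -0.0085, 0, 0, 0.01], [0, 0, 0, -0.0085, 0, 0.01, 0.01], [0, 0, 0, -0.0085, 0, 0.025, 0.01], [0, 0, 0, -0.0085, 0, 0.03, 0.01]]]'

```text
time: 19.1
eef_pos: [0.5293, 0.068, 0.0315]
tcp_rot: [0.232, 0.973, -0.0, -0.003]
contact_force: [-0.7, -0.7, -2.1]
opening: 0.367
```

```bash
python3 ov.py; python3 go.py .531,.068,.0,63.2; cp pics/m.png pics/m2.png
```

```text
t 19.15 p [0.5293 0.068  0.0314] jaw 63.1 tilt [-0.006  0.    -1.   ] open 31.5 F [ 0.2  0.4 -2. ]
.531,.068,.0,63.2 -> [-0.1 -0.3 -0.1] [-0.0017  0.0008  0.0314]
```

View pics/m2.png

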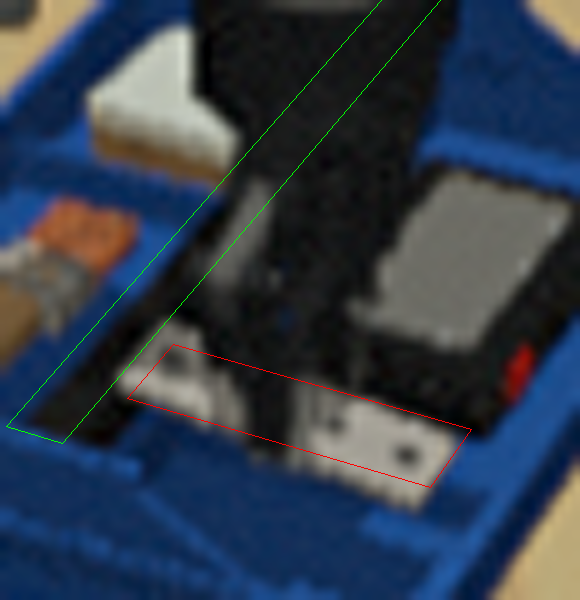

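>>> move_arm --plan '[[[0, -0.3, 0, -0.004, 0, 0, 0.01], [0, -0.3, 0, -0.0045, 0, 0.005, 0.01], [0, -0.3, 0, -0.0045, 0, 0.015, 0.01], [0, -0.3, 0, -0.0045, 0, 0.025, 0.01], [0, -0.3, 0, -0.0045, 0, 0.03, 0.01]]]'

```text
time: 19.77
eef_pos: [0.5323, 0.0661, 0.0002]
tcp_rot: [0.232, 0.973, -0.001, -0.001]
contact_force: [0.4, -0.0, -1.4]
opening: 0.364
```

```bash
python3 ov.py; python3 go.py .5337,.0668,-.031,63.2; cp pics/m.png pics/m3.png
```

```text
t 19.82 p [ 5.321e-01  6.600e-02 -2.000e-04] jaw 63.1 tilt [-0.003 -0.002 -1.   ] open 31.7 F [-1.  -0.3 -2.5]
.5337,.0668,-.031,63.2 -> [-0.2 -0.1 -0.1] [-0.0012  0.0015  0.0308]
```

View pics/m3.png

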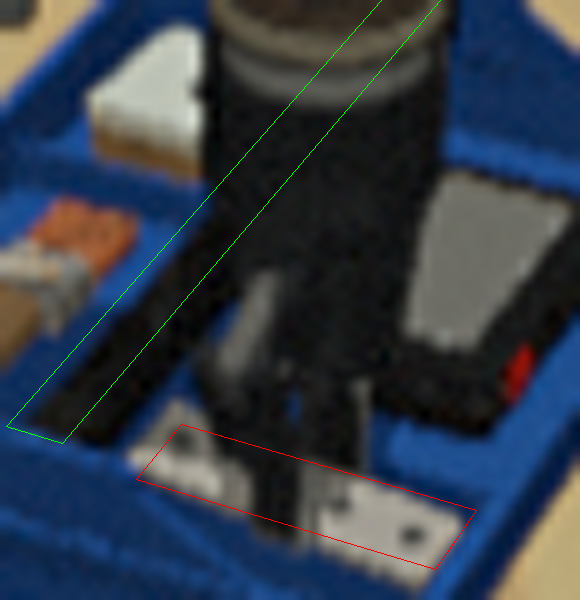

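>>> move_arm --plan '[[[0, 0, 0, -0.001, 0, 0.005, 0.01], [0, 0, 0, -0.001, 0, 0.01, 0.01], [0, 0, 0, -0.001, 0, 0.015, 0.01], [0, 0, 0, -0.001, 0, 0.02, 0.01], [0, 0, 0, -0.001, 0, 0.022, 0.01]]]' --force 30

```text
time: 20.45
eef_pos: [0.5326, 0.0656, -0.0227]
tcp_rot: [0.232, 0.973, -0.001, -0.002]
contact_force: [-0.4, 0.1, -1.3]
opening: 0.37
```

```bash
python3 ov.py; python3 go.py .5337,.0668,-.031,63.2; cp pics/m.png pics/m4.png
```

```text
t 20.50 p [ 0.5326  0.0656 -0.0227] jaw 63.1 tilt [-0.004 -0.002 -1.   ] open 30.9 F [-0.5  0.4 -1.2]
.5337,.0668,-.031,63.2 -> [-0.2 -0.2 -0.1] [-0.0005  0.0016  0.0083]
```

View pics/m4.png

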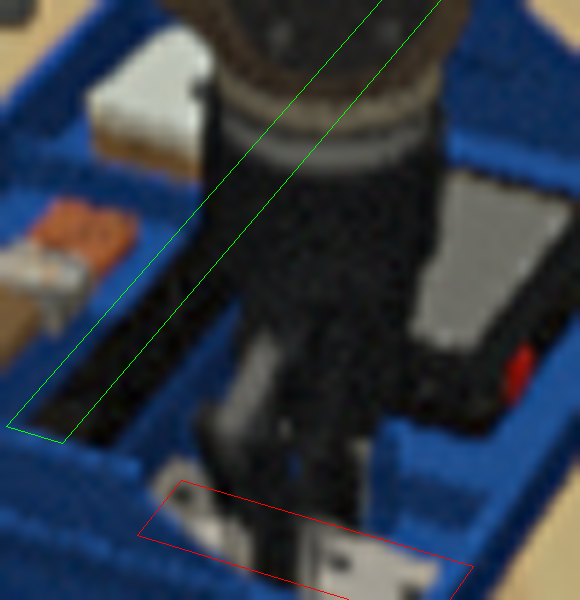

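>>> move_arm --plan '[[[0, 0, 0, 0, 0, 0.002, 0.01], [0, 0, 0, 0, 0, 0.004, 0.01], [0, 0, 0, 0, 0, 0.006, 0.01], [0, 0, 0, 0, 0, 0.0075, 0.01], [0, 0, 0, 0, 0, 0.0075, 0.01]]]' --force 25

```text
time: 21.12
eef_pos: [0.5324, 0.0658, -0.0285]
tcp_rot: [0.232, 0.973, -0.001, -0.003]
contact_force: [-9.0, 1.5, 12.1]
opening: 0.365
```

```bash
python3 - <<'E'
from h import *
im=read_camera("side"); u,v,w,h=225,165,60,45
cv2.imwrite("pics/o.png",cv2.resize(im[v:v+h,u:u+w],None,fx=13,fy=13,interpolation=cv2.INTER_CUBIC)[:,:,::-1])
E
python3 go.py .5324,.0658,-.0315,63.2
```

```text
t 21.18 p [ 0.5324  0.0659 -0.0285] jaw 63.1 tilt [-0.006 -0.002 -1.   ] open 31.7 F [-6.9  1.8 11. ]
.5324,.0658,-.0315,63.2 -> [-0.2 -0.2 -0.1] [-0.    -0.     0.003]
```

View pics/o.png

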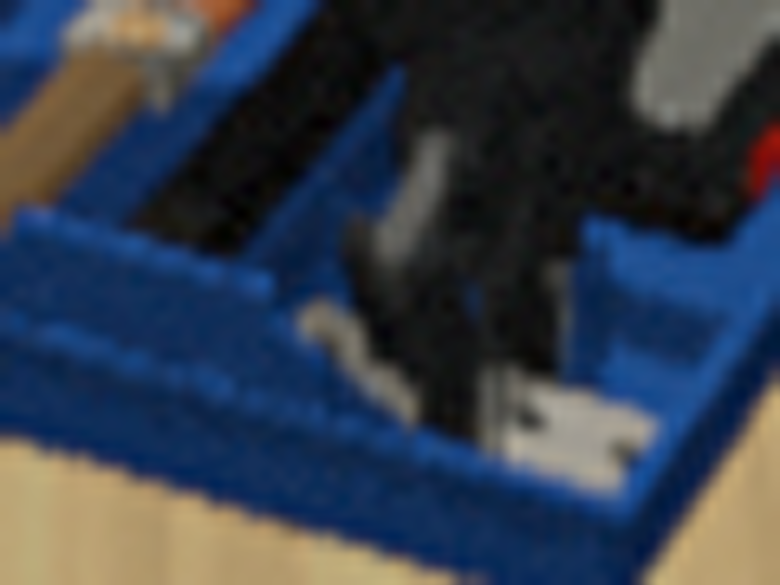

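>>> move_arm --plan '[[[0, 0, 0, 0.002, 0, -0.001, 0.01], [0, 0, 0, 0.004, 0, -0.001, 0.01], [0, 0, 0, 0.004, 0, 0, 0.01], [0, 0, 0, 0.004, 0, 0.0015, 0.01], [0, 0, 0, 0.004, 0, 0.0025, 0.01]]]' --force 20

```text
time: 21.8
eef_pos: [0.5303, 0.0677, -0.0292]
tcp_rot: [0.232, 0.973, -0.001, -0.001]
contact_force: [-4.3, 3.2, 9.8]
opening: 0.368
```

```bash
python3 - <<'E'
from h import *
im=read_camera("side"); u,v,w,h=225,165,60,45
cv2.imwrite("pics/o2.png",cv2.resize(im[v:v+h,u:u+w],None,fx=13,fy=13,interpolation=cv2.INTER_CUBIC)[:,:,::-1])
E
python3 go.py .5324,.0658,-.0315,63.2
```

```text
t 21.85 p [ 0.5302  0.0679 -0.0295] jaw 63.1 tilt [-0.003 -0.001 -1.   ] open 31.5 F [-1.2  1.6  9. ]
.5324,.0658,-.0315,63.2 -> [-0.2 -0.1 -0.1] [-0.0029 -0.0009  0.002 ]
```

View pics/o2.png

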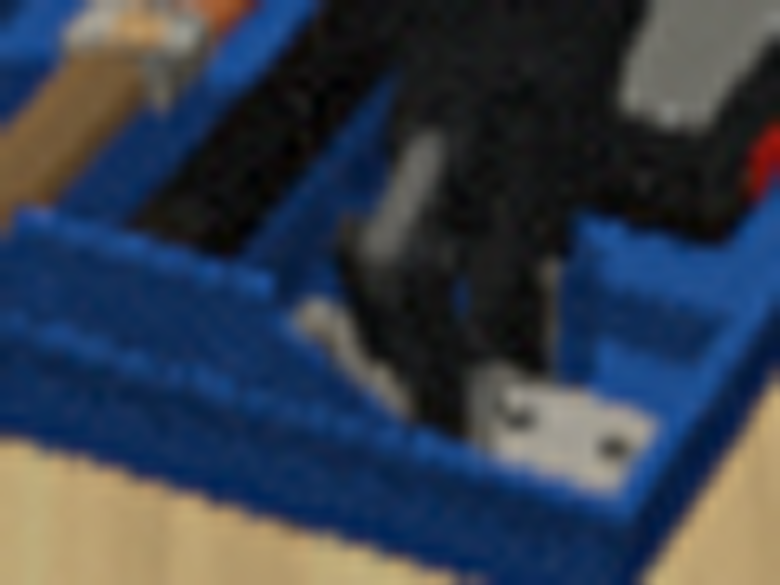

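>>> move_arm --plan '[[[0, 0, 0, 0.001, 0, 0.002, 0.01], [0, 0, 0, 0.001, 0, 0.003, 0.01], [0, 0, 0, 0.001, 0, 0.004, 0.01], [0, 0, 0, 0.001, 0, 0.004, 0.01], [0, 0, 0, 0.001, 0, 0.004, 0.01]]]' --force 20

```text
time: 22.48
eef_pos: [0.53, 0.0684, -0.0311]
tcp_rot: [0.232, 0.973, -0.001, -0.002]
contact_force: [-6.1, -0.4, 17.7]
opening: 0.366
```

```bash
python3 - <<'E'
from h import *
im=read_camera("side"); u,v,w,h=225,165,60,45
cv2.imwrite("pics/o3.png",cv2.resize(im[v:v+h,u:u+w],None,fx=13,fy=13,interpolation=cv2.INTER_CUBIC)[:,:,::-1])
E
python3 go.py .5324,.0658,-.0315,63.2
```

```text
t 22.52 p [ 0.53    0.0683 -0.0311] jaw 63.2 tilt [-0.004 -0.001 -1.   ] open 31.5 F [-5.6 -0.1 17.8]
.5324,.0658,-.0315,63.2 -> [-0.2 -0.1 -0. ] [-0.0033 -0.0012  0.0004]
```

View pics/o3.png

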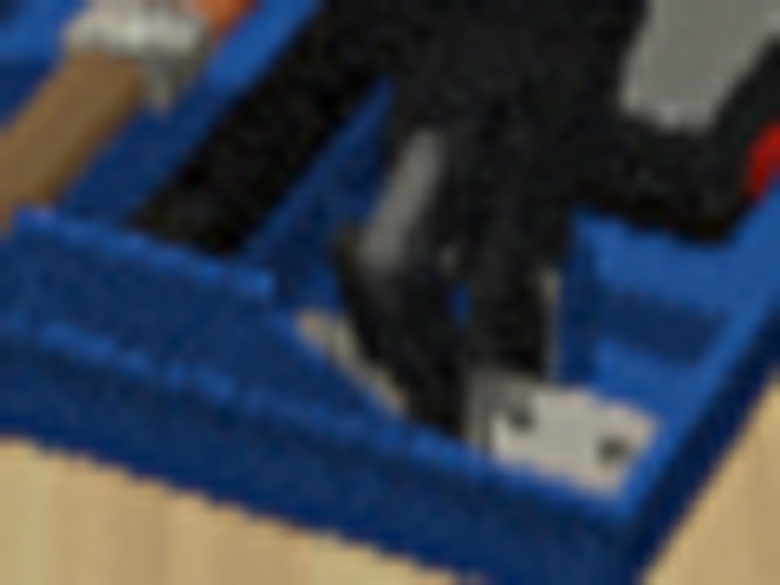

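>>> move_arm --plan '[[[0, 0, 0, 0, 0, -0.001, 0.034], [0, 0, 0, 0, 0, -0.001, 0.04], [0, 0, 0, 0, 0, -0.002, 0.046], [0, 0, 0, 0, 0, -0.006, 0.048], [0, 0, 0, 0, 0, -0.012, 0.048]]]'

```text
time: 23.15
eef_pos: [0.5297, 0.0684, -0.0192]
tcp_rot: [0.232, 0.973, -0.001, -0.002]
contact_force: [-0.6, -0.3, 0.7]
opening: 0.562
```

>>> move_arm --plan '[[[0, 0, 0, 0, 0, -0.01, 0.048], [0, 0, 0, 0, 0, -0.03, 0.048], [0, 0, 0, 0, 0, -0.06, 0.048], [0, 0, 0, 0, 0, -0.1, 0.048], [0, 0, 0, 0, 0, -0.14, 0.048]]]'

```text
time: 23.78
eef_pos: [0.5302, 0.0686, 0.1227]
tcp_rot: [0.232, 0.973, -0.001, -0.002]
contact_force: [-0.1, 0.5, -0.0]
opening: 0.562
```

```bash
python3 - <<'E'
from h import *
for c,(u,v,w,h) in dict(side=(190,115,130,100),top=(130,120,140,140)).items():
    im=read_camera(c); cv2.imwrite(f"pics/q_{c}.png",cv2.resize(im[v:v+h,u:u+w],None,fx=5.5 if c=="side" else 4.2,fy=5.5 if c=="side" else 4.2,interpolation=2)[:,:,::-1])
E
python3 go.py .52,.12,.1,63
```

```text
t 23.88 p [0.5344 0.0685 0.1275] jaw 63.2 tilt [ 0.007 -0.002 -1.   ] open 48.2 F [-0.1 -0.4  1.2]
.52,.12,.1,63 -> [0.1 0.4 0.2] [0.0363 0.0395 0.0273]
```

View pics/q_side.png

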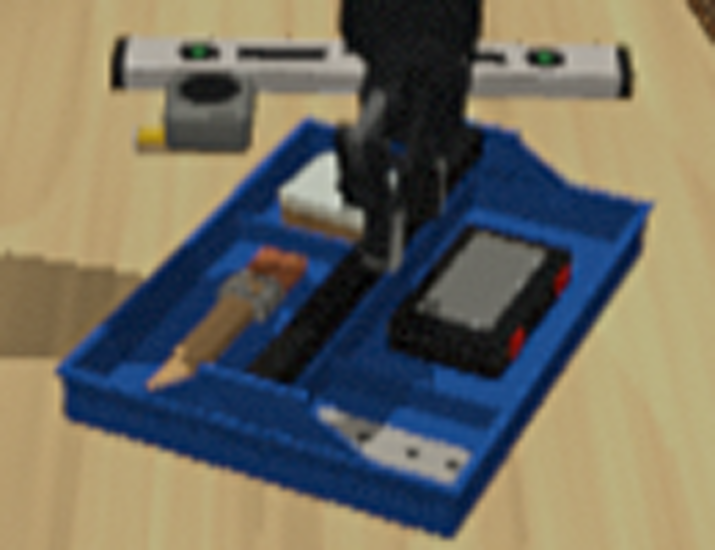

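View pics/q_top.png

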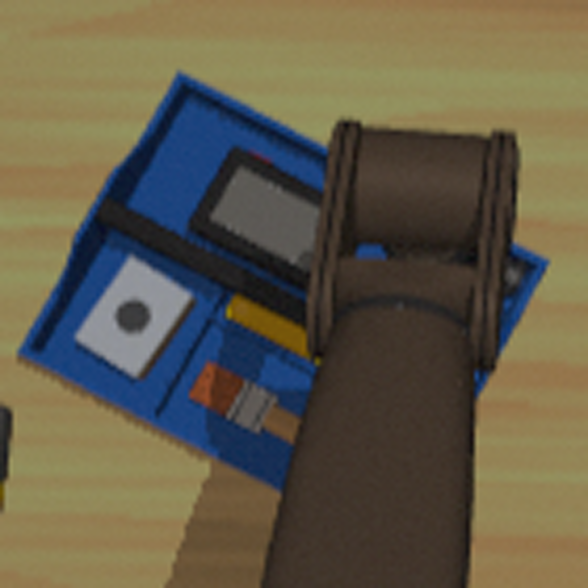

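```bash
python3 go.py .525,.1,.14,54 .52,.13,.15,45 .51,.17,.15,36 .50,.22,.15,27 .49,.28,.15,18
```

```text
t 23.88 p [0.5344 0.0685 0.1275] jaw 63.2 tilt [ 0.007 -0.002 -1.   ] open 48.2 F [-0.1 -0.4  1.2]
.525,.1,.14,54 -> [0.1 0.4 9.2] [ 0.0225  0.0239 -0.0126]
.52,.13,.15,45 -> [ 0.1  0.4 18.2] [ 0.0404  0.0485 -0.0227]
.51,.17,.15,36 -> [ 0.2  0.4 27.2] [ 0.0674  0.0796 -0.0229]
.50,.22,.15,27 -> [ 0.2  0.4 36.2] [ 0.0989  0.1198 -0.0231]
.49,.28,.15,18 -> [ 0.2  0.4 45.2] [ 0.1349  0.1688 -0.0233]
```

>>> move_arm --plan '[[[0, 0, 9, 0.0225, 0.024, -0.013, 0.05], [0, 0, 18, 0.04, 0.048, -0.022, 0.05], [0, 0, 27, 0.067, 0.08, -0.022, 0.05], [0, 0, 36, 0.099, 0.12, -0.022, 0.05], [0, 0, 45, 0.135, 0.169, -0.022, 0.05]]]'

```text
time: 24.5
eef_pos: [0.4894, 0.2812, 0.1486]
tcp_rot: [0.589, 0.808, 0.001, 0.004]
contact_force: [0.7, 0.0, -0.1]
opening: 0.588
```

```bash
python3 - <<'E'
from h import *
for c,(u,v,w,h) in dict(side=(190,115,130,100),top=(130,120,140,140)).items():
    im=read_camera(c); np.save(f"r_{c}.npy",im); cv2.imwrite(f"pics/r_{c}.png",cv2.resize(im[v:v+h,u:u+w],None,fx=6 if c=="side" else 4.2,fy=6 if c=="side" else 4.2,interpolation=2)[:,:,::-1])
E
python3 go.py .5,.24,.13,0
```

```text
t 24.60 p [0.4881 0.2847 0.1485] jaw 18.4 tilt [ 0.006 -0.001 -1.   ] open 50.2 F [-0.8 -0.   0.6]
.5,.24,.13,0 -> [ 0.4  0.1 18.4] [-0.0461 -0.0029  0.0186]
```

View pics/r_side.png

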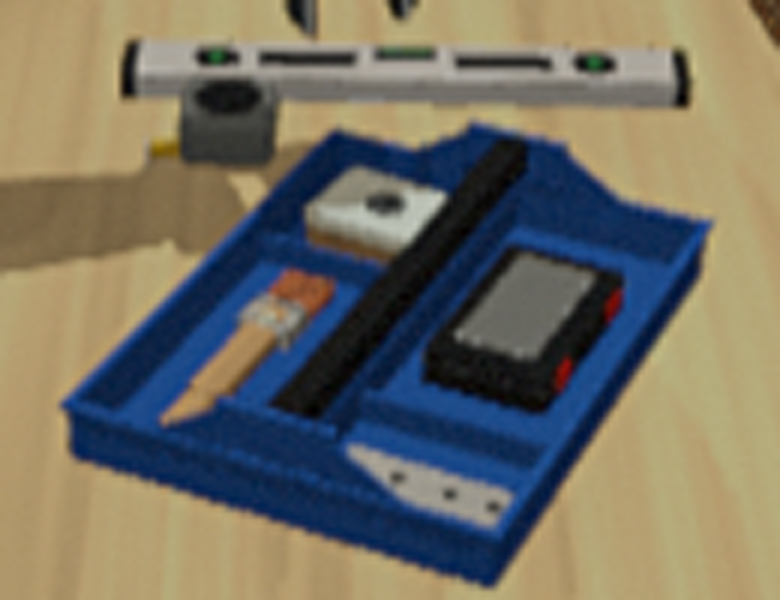

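View pics/r_top.png

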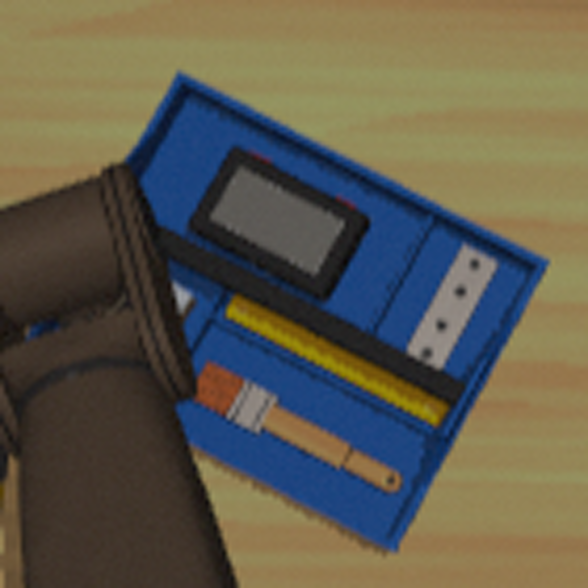

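```bash
python3 - <<'E'
from tray import *
np.set_printoptions(precision=4,suppress=True)
im=np.load("r_side.npy"); x0=np.load("tray.npy")
r=fit({"side":blue(im)},x0); print("now",r.x,np.degrees(r.x[2]),r.fun)
a=r.x[2];C=np.array([[np.cos(a),-np.sin(a)],[np.sin(a),np.cos(a)]])
T=lambda p:((p[:2]-r.x[:2])@C).round(4)
f=lambda c,p,z,S,o:T(at(c,(p[0]/S+o[0]-.5,p[1]/S+o[1]-.5),z))
for p in((275,402),(500,142)): print("side bar left edge",f("side",p,.072,6,(190,115)))
for p in((318,415),(525,170)): print("bar right low",f("side",p,.048,6,(190,115)))
for p in((465,393),(170,243)): print("top bar ctr",f("top",p,.072,4.2,(130,120)))
for p in((182,70),(548,262),(393,552)): print("top corners",f("top",p,.04,4.2,(130,120)))
read_camera("side")
for c in("side",):
    for q in pinpoint(c,"handle")[:2]: print(c,q["p"],at(c,q["centre"],.06),T(at(c,q["centre"],.06)))
E
```

```text
now [ 0.52    0.2062 -0.4677] -26.795425696125143 0.012515808814756484
side bar left edge [-0.0032 -0.1583]
side bar left edge [-0.0035  0.1513]
bar right low [ 0.0081 -0.1297]
bar right low [0.0095 0.1646]
top bar ctr [ 0.0017 -0.1677]
top bar ctr [-0.001   0.0975]
top corners [0.1337 0.1691]
top corners [ 0.1307 -0.1741]
top corners [-0.1341 -0.1737]
side 0.81 [0.529  0.2108 0.06  ] [0.006  0.0082]
```

```bash
python3 go.py .5,.26,.14,9 .51,.235,.13,0 .515,.22,.12,-9 .52,.21,.115,-18  .5218,.2053,.11,-26.8
```

```text
t 24.70 p [0.4892 0.281  0.1482] jaw 18.4 tilt [ 0.006 -0.003 -1.   ] open 50.0 F [-0.2 -0.4 -0.9]
.5,.26,.14,9 -> [0.3 0.2 9.4] [-0.0233  0.0036  0.0084]
.51,.235,.13,0 -> [ 0.3  0.2 18.4] [-0.0502  0.0052  0.0185]
.515,.22,.12,-9 -> [ 0.4  0.2 27.4] [-0.0659  0.0051  0.0286]
.52,.21,.115,-18 -> [ 0.4  0.2 36.4] [-0.077   0.0067  0.0336]
.5218,.2053,.11,-26.8 -> [ 0.4  0.1 45.2] [-0.082   0.0069  0.0387]
```

>>> move_arm --plan '[[[0.3, 0.2, 9.4, -0.023, 0.0036, 0.008, 0.06], [0.3, 0.2, 18.4, -0.05, 0.005, 0.018, 0.06], [0.4, 0.2, 27.4, -0.066, 0.005, 0.028, 0.06], [0.4, 0.2, 36.4, -0.077, 0.0067, 0.033, 0.06], [0.4, 0.1, 45.2, -0.082, 0.007, 0.038, 0.06]]]'

```text
time: 25.32
eef_pos: [0.5222, 0.2029, 0.1101]
tcp_rot: [0.854, 0.52, -0.001, 0.0]
contact_force: [-1.0, -0.4, -0.2]
opening: 0.704
```

```bash
python3 go.py .5218,.2053,.045,-26.8
```

```text
t 25.32 p [0.5222 0.2029 0.1101] jaw -27.3 tilt [-0.001 -0.001 -1.   ] open 60.1 F [-1.  -0.4 -0.2]
.5218,.2053,.045,-26.8 -> [-0.   0.1 -0.5] [ 0.0021 -0.0014  0.0651]
```

>>> move_arm --plan '[[[0, 0, -0.5, 0.002, -0.001, 0, 0.06], [0, 0, -0.5, 0.002, -0.001, 0.015, 0.06], [0, 0, -0.5, 0.002, -0.001, 0.035, 0.06], [0, 0, -0.5, 0.002, -0.001, 0.055, 0.06], [0, 0, -0.5, 0.002, -0.001, 0.06, 0.06]]]'

```text
time: 25.95
eef_pos: [0.5204, 0.2047, 0.0478]
tcp_rot: [0.851, 0.525, -0.003, -0.0]
contact_force: [0.0, 0.4, -0.7]
opening: 0.708
```

```bash
python3 - <<'E'
from h import *
im=read_camera("side"); u,v,w,h=225,110,70,75
cv2.imwrite("pics/s.png",cv2.resize(im[v:v+h,u:u+w],None,fx=8,fy=8,interpolation=cv2.INTER_CUBIC)[:,:,::-1])
E
python3 go.py .5218,.2053,.01,-26.8
```

```text
t 26.00 p [0.5208 0.2048 0.0482] jaw -26.7 tilt [-0.004 -0.002 -1.   ] open 59.6 F [ 0.2  0.3 -0.4]
.5218,.2053,.01,-26.8 -> [-0.2  0.2  0.1] [0.001  0.0008 0.0381]
```

View pics/s.png

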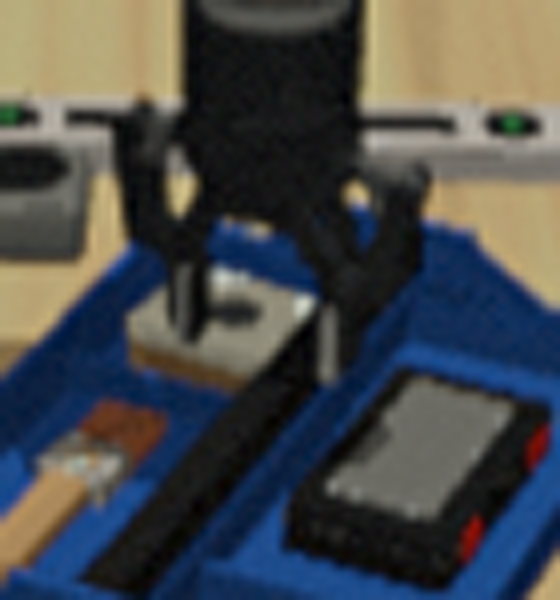

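>>> move_arm --plan '[[[0, 0, 0, 0.001, 0.005, 0, 0.06], [0, 0, 0, 0.001, 0.005, 0.008, 0.06], [0, 0, 0, 0.001, 0.005, 0.018, 0.06], [0, 0, 0, 0.001, 0.005, 0.028, 0.06], [0, 0, 0, 0.001, 0.005, 0.03, 0.06]]]'

```text
time: 26.62
eef_pos: [0.5245, 0.2032, 0.0167]
tcp_rot: [0.851, 0.525, -0.003, -0.001]
contact_force: [0.2, -0.1, -1.4]
opening: 0.705
```

```bash
python3 - <<'E'
from h import *
im=read_camera("side"); u,v,w,h=225,110,70,75
cv2.imwrite("pics/s2.png",cv2.resize(im[v:v+h,u:u+w],None,fx=8,fy=8,interpolation=cv2.INTER_CUBIC)[:,:,::-1])
E
python3 go.py .525,.203,.01,-26.8
```

```text
t 26.68 p [0.5248 0.2033 0.017 ] jaw -26.7 tilt [-0.006 -0.002 -1.   ] open 60.2 F [-0.3 -0.2 -0.8]
.525,.203,.01,-26.8 -> [-0.3  0.3  0.1] [-0.0001  0.0003  0.007 ]
```

View pics/s2.png

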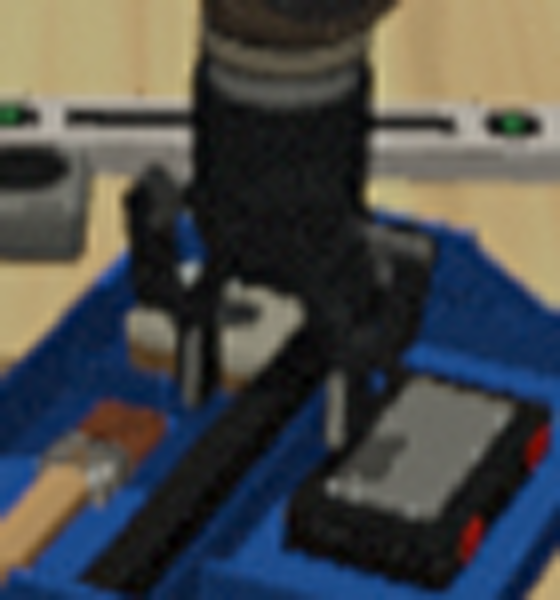

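>>> move_arm --plan '[[[-0.3, 0.3, 0, 0, -0.0015, 0.004, 0.06], [-0.3, 0.3, 0, 0, -0.0015, 0.007, 0.05], [-0.3, 0.3, 0, 0, -0.0015, 0.007, 0.035], [-0.3, 0.3, 0, 0, -0.0015, 0.007, 0.025], [-0.3, 0.3, 0, 0, -0.0015, 0.007, 0.01]]]' --force 60

```text
time: 27.3
eef_pos: [0.5225, 0.2045, 0.0105]
tcp_rot: [0.851, 0.524, -0.0, -0.001]
contact_force: [-4.4, 2.0, 4.7]
opening: 0.225
```

>>> move_arm --plan '[[[0, 0, 0, 0, 0, 0, 0.005], [0, 0, 0, 0, 0, 0, 0.005], [0, 0, 0, 0, 0, 0, 0.005], [0, 0, 0, 0, 0, 0, 0.005], [0, 0, 0, 0, 0, 0, 0.005]]]' --force 110

```text
time: 27.92
eef_pos: [0.5227, 0.2045, 0.0107]
tcp_rot: [0.852, 0.524, -0.0, -0.001]
contact_force: [-0.4, 1.2, 2.1]
opening: 0.212
```

```bash
python3 - <<'E'
from tray import *
im=read_camera("side"); u,v,w,h=190,110,130,100
cv2.imwrite("pics/t.png",cv2.resize(im[v:v+h,u:u+w],None,fx=6,fy=6,interpolation=cv2.INTER_CUBIC)[:,:,::-1])
E
python3 go.py .525,.203,.16,-26.8
```

```text
t 27.98 p [0.5227 0.2046 0.0107] jaw -26.8 tilt [-0.001  0.001 -1.   ] open 18.1 F [ 0.1 -0.4  2.1]
.525,.203,.16,-26.8 -> [-0.1 -0.   0. ] [-0.0003  0.0025 -0.1493]
```

View pics/t.png

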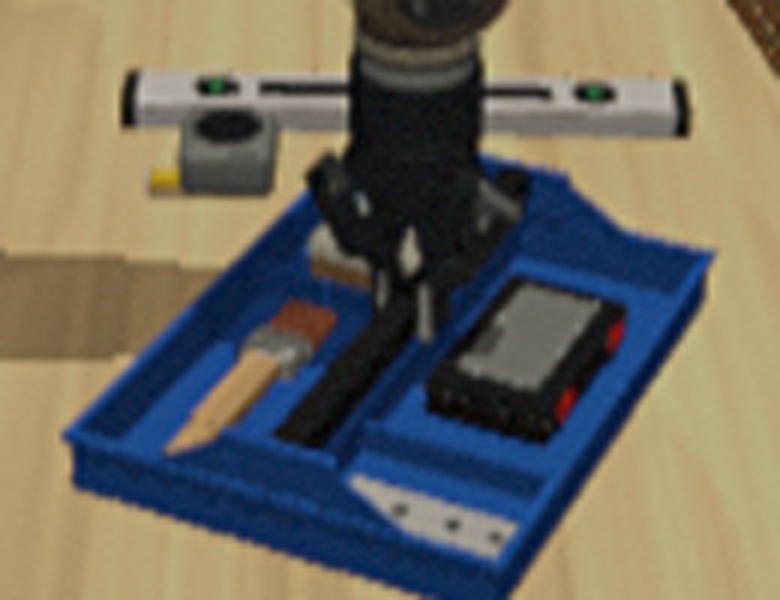

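>>> move_arm --plan '[[[0, 0, 0, 0, 0, -0.002, 0.005], [0, 0, 0, 0, 0, -0.006, 0.005], [0, 0, 0, 0, 0, -0.012, 0.005], [0, 0, 0, 0, 0, -0.02, 0.005], [0, 0, 0, 0, 0, -0.028, 0.005]]]'

```text
time: 28.6
eef_pos: [0.5228, 0.2045, 0.0393]
tcp_rot: [0.852, 0.524, -0.0, -0.001]
contact_force: [0.0, -0.1, -8.6]
opening: 0.211
```

```bash
python3 - <<'E'
from tray import *
im=read_camera("side"); u,v,w,h=190,100,130,100
cv2.imwrite("pics/u.png",cv2.resize(im[v:v+h,u:u+w],None,fx=6,fy=6,interpolation=cv2.INTER_CUBIC)[:,:,::-1])
E
python3 go.py .5227,.2046,.155,-26.8
```

```text
t 28.65 p [0.5238 0.2047 0.0407] jaw -26.8 tilt [ 0.001  0.002 -1.   ] open 18.0 F [-0.2  0.3 -7.5]
.5227,.2046,.155,-26.8 -> [ 0.  -0.1  0. ] [-0.0004 -0.0009 -0.1143]
```

View pics/u.png

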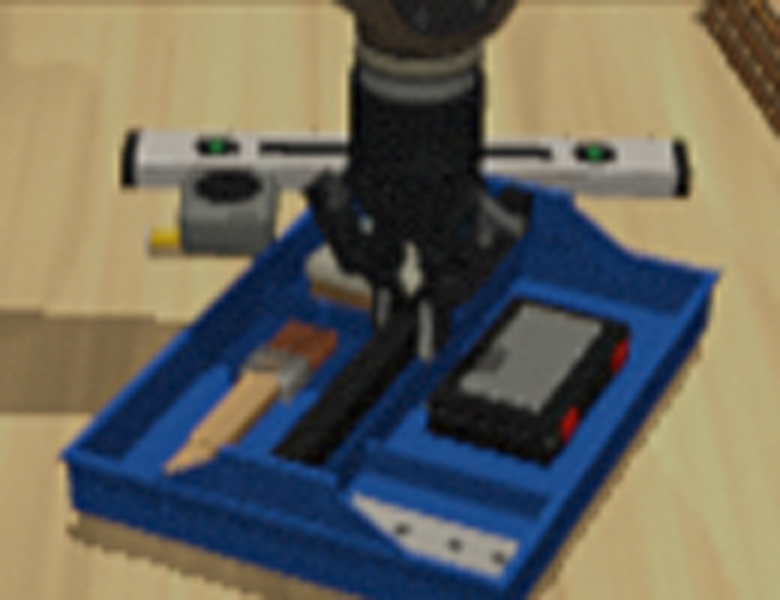

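>>> move_arm --plan '[[[0, 0, 0, 0, 0, -0.008, 0.005], [0, 0, 0, 0, 0, -0.02, 0.005], [0, 0, 0, 0, 0, -0.034, 0.005], [0, 0, 0, 0, 0, -0.048, 0.005], [0, 0, 0, 0, 0, -0.06, 0.005]]]'

```text
time: 29.28
eef_pos: [0.524, 0.2047, 0.102]
tcp_rot: [0.851, 0.524, 0.001, -0.0]
contact_force: [0.4, -0.4, -7.9]
opening: 0.209
```

>>> move_arm --plan '[[[0, 0, 0, 0, 0, -0.012, 0.005], [0, 0, 0, 0, 0, -0.026, 0.005], [0, 0, 0, 0, 0, -0.038, 0.005], [0, 0, 0, 0, 0, -0.046, 0.005], [0, 0, 0, 0, 0, -0.05, 0.005]]]'

```text
time: 29.9
eef_pos: [0.5241, 0.2046, 0.1526]
tcp_rot: [0.852, 0.524, 0.002, -0.0]
contact_force: [0.8, -0.3, -8.3]
opening: 0.216
```

>>> move_arm --plan '[[[0, 0, 0, 0, 0, 0, 0.005], [0, 0, 0, 0, 0, 0, 0.005], [0, 0, 0, 0, 0, 0, 0.005], [0, 0, 0, 0, 0, 0, 0.005], [0, 0, 0, 0, 0, 0, 0.005]]]'

```text
time: 30.52
eef_pos: [0.524, 0.2046, 0.1525]
tcp_rot: [0.852, 0.524, 0.002, -0.0]
contact_force: [-0.3, -0.6, -8.6]
opening: 0.213
```

```bash
python3 - <<'E'
from tray import *
M={}
for c,(u,v,w,h) in dict(side=(180,60,150,120),top=(100,90,200,170)).items():
    im=read_camera(c); M[c]=blue(im)
    cv2.imwrite(f"pics/v_{c}.png",cv2.resize(im[v:v+h,u:u+w],None,fx=5 if c=="side" else 3.5,fy=5 if c=="side" else 3.5,interpolation=2)[:,:,::-1])
# 6D-ish fit: x,y,yaw,z,rx,ry from side silhouette
H=None; m=M["side"]; big=cv2.resize(m.astype(np.uint8),None,fx=4,fy=4,interpolation=0)
vv,uu=np.nonzero(big); H=np.zeros_like(big); cv2.fillConvexPoly(H,cv2.convexHull(np.stack([uu,vv],1).astype(np.int32)),1)
def P(x): return R.from_euler("xyz",[x[4],x[5],0]).apply(MOD)
def cost(x): return (hullm(proj("side",pose(x,P(x),x[3])))!=H).sum()/H.sum()
x0=np.array([.52,.206,-.4677,.15,0,0])
for ry in (-.03,.03):
    sx=np.vstack([x0]+[x0+d for d in np.diag([.008,.008,.03,.015,.04,ry*1.3])])
    r=minimize(cost,x0,method="Nelder-Mead",options=dict(initial_simplex=sx,maxiter=1500,xatol=1e-4,fatol=1e-6)); print(r.x.round(4),np.degrees(r.x[4:]),r.fun)
s=get_state(); print(s["wrist_torque"],s["dq"])
E
python3 go.py .5227,.2046,.155,-26.8
```

```text
[ 0.5218  0.2079 -0.4586  0.1399  0.0041  0.0089] [0.23726917 0.50999724] 0.03203630175836642
[ 0.5214  0.2031 -0.4598  0.142  -0.0017  0.0054] [-0.09459356  0.30776169] 0.027952353942144074
[0.16943238 0.0139671  0.0253217 ] [-0.00202265 -0.00017736 -0.00034477  0.00017044  0.00140159 -0.00051608]
t 30.62 p [0.5241 0.2047 0.1526] jaw -26.8 tilt [ 0.003  0.002 -1.   ] open 18.0 F [ 1.1  0.6 -8.4]
.5227,.2046,.155,-26.8 -> [ 0.1 -0.2  0. ] [-0.0007 -0.0012 -0.0024]
```

View pics/v_side.png

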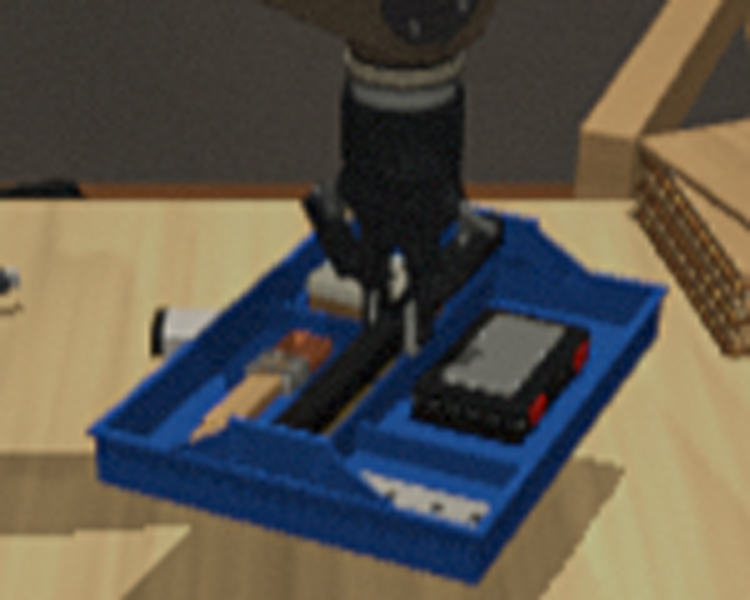

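View pics/v_top.png

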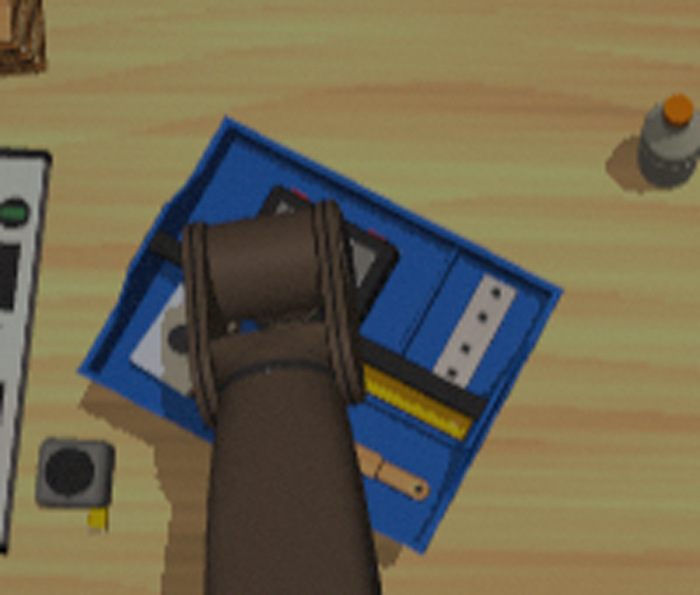

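```bash
python3 -c "
from plant import *
print(ticket.sign_off()); s=get_state(); print(s['time'],s['eef_pos'],s['opening'])"
```

```text
the job is handed in; nothing more can be done
None
the job is handed in; nothing more can be done
```

I laid the glue brush (the pale wooden one; I left the purple one alone) in the long bay and the joining plate in the corner bay. Then I gripped the tray by its black bar, lifted it, and handed the job in at about 30.6 s while still holding it.

**Last checks:**
- **Height and level:** the tray was about 0.142 m clear of the bench by both the arm reading and the side-camera fit. It was level to about 0.5° and steady.
- **Load and contents:** the wrist carried about 8.5 N, and the jaws were holding the bar. The brush, plate, rule, bit case and screw box were all visible in the tray, and the brush and plate lay flat.

**What went wrong or disagreed:**
- **Missed first grasp:** the fingertips turned out to end about 34 mm above the reported TCP, so my first close on the brush caught nothing. I corrected for this from the pictures and from contact.
- **Plate touched the bar:** on the first try at lowering, one end of the plate caught the tray's handle bar and the plate tilted about 8° in the grip. I raised it, shifted it about 8–11 mm and pressed it flat onto the bay floor. The force on the tool was up to about 18 N.
- **Cameras:** the two cameras disagreed by a few millimetres on the bar's position, so I centred the handle grip from the side view.

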